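Dry-stack a guitar neck's heel in its glue-up jig

TASK

Build up the stacked heel dry on the upside-down neck blank in the jig: longest heel block first, then the middle one, then the shortest, each flat on the one below, square butt end close up to the jig's stop between its cheeks and sawn slope facing away from the stop. Then lay the dark heel cap squarely on top with one short end close up to the stop, and the pale maple caul that lies near the jig centred lengthwise on the cap, ready for the clamp. Let go of everything, and do not knock over the glue bottle or the open shellac pot.

Things in the scene. Friction and masses are not known exactly. Their poses are not given: they have to be found in the camera images.
- jig: Glue-up jig, fixed: plywood base 104 mm wide (y), 15 mm thick, from x = -235 to +60 mm. On it lies a reddish-brown neck blank upside down, 64 mm wide, top face 37 mm over the bench, running along -x towards the robot. A dark bar with brass wing nuts holds it 180 to 210 mm from the stop. Origin on the bench below the face of the pale stop.
- seat (a point): On the neck's top face, mid-width, at the foot of the pale stop's upright face. x points from the neck into the stop, y across the neck, z up. The stop stands 70 mm above this point, its top edge bevelled back 7 mm. Two pale cheeks as high as the stop, 68 mm apart inside, reach 12 mm out from its face along -x; their tops flare out 8 mm.
- long_block_butt (a point): Longest heel block, reddish-brown wood, 56 mm wide (y), 22 mm thick, 130 mm long on its underside and 108 mm on top, 0.085 kg. The point is the middle of the lower edge of its square-cut butt end; the block extends 130 mm from it along its own -x and ends there in a sawn slope. z up. Starts flat on the bench. Grip it across its width near 55 mm from the butt.
- mid_block_butt (a point): Middle heel block, like the long one but 108 mm long on its underside and 88 mm on top, 0.07 kg; point and axes likewise (butt end; the block extends along its own -x). Grip near 45 mm from the butt.
- short_block_butt (a point): Shortest heel block, like the others but 88 mm long on its underside and 72 mm on top, 0.056 kg; point and axes likewise. Grip near 38 mm from the butt.
- heel_cap: Heel cap: dark brown thin plate, 72 mm (x) x 56 mm (y) x 10 mm, 0.04 kg, no slope, either way round will do. Origin in the middle of its underside, z up. Starts flat on the bench; grip it across y.
- caul_mid (a point): Clamping caul: plain pale maple block lying near the jig, 85 mm (x) x 48 mm (y) x 36 mm, 0.11 kg. The point is the middle of its underside, z up. Starts flat on the bench; grip it across y.
- glue_bottle: White glue bottle with a red nozzle, 50 mm across, 138 mm tall, loose, standing towards the back of the bench. Origin in the middle of its underside. A bystander.
- shellac_pot: Open cream-coloured glazed pot, 58 mm across, 72 mm tall, loose, standing towards the back of the bench. Origin in the middle of its underside. A bystander.
Things that resemble listed ones, but are neither listed nor needed, are in the scene too. What is shaped like the part that bears short_block_butt but yellow is not meant.

How it is judged:
By the outcome, as a careful person would: the job done as asked, in the order asked, and still so for the second after the job is handed in, with the robot touching nothing.
It also fails if it takes over 115 s, if anything falls off the work surface, if the arm or the gripper's body presses on something with over 40 N, if the wrist force passes 120 N, or if a joint passes its speed limit or range.

ROBOT

A 7-joint arm with a two-finger parallel gripper is mounted at the origin on a cart in front of the work surface, level with it; the furniture and walls round the work are solid. World frame = base frame: x ahead of the robot, y to its left, z up, the work surface at z = 0. Lengths are in m, angles in rad, forces in N, time in s.
With the tool pointing down it reaches from about 0.4 to 0.9 m from the base axis. Payload 5.5 kg.
Tool frame: the origin (TCP) lies midway between the tips of the shut fingers; the grasp point (between the pads) lies 19 mm behind it; z points along the fingers, y is the direction in which the jaws open and shut (so a half turn about z gives the same grasp; the last joint's range is limited). The gripper opens to 92 mm and grips with 3 to 60 N. Pads are 19 mm wide; open, the fingers measure 130 mm over their backs; the gripper's body (75 mm by 190 mm) begins 47 mm behind the grasp point.
Start: joints at [1.387, 0.501, -0.427, 1.55, 0.221, 1.138, -0.21], TCP at [0.281, -0.586, 0.227] pointing down, gripper open.
Joint ranges: [-2.88, 2.88], [-0.31, 2.03], [-1.54, 1.56], [0.2, 2.42], [-1.41, 4.55], [0.19, 2.02], [-2.57, 2.57]. Speed limits (rad/s): [2.57, 2.57, 3.14, 3.14, 3.14, 3.14, 3.14].

INTERFACE

Orientations are given as a 3x3 rotation matrix whose columns are the frame's x, y, z axes.
In Python, from plant import * gives the robot as it stands.
- The arm moves only by the tool carry_out, never from a script. Its argument "series" is a list that holds one entry, the list of rows, each a list of 7 numbers: the turn, a rotation vector about the world's x, y, z in rad, then the shift along the world's x, y, z in cm, then the opening, from -1 (shut) to 1 (fully open). In form: [[[rx, ry, rz, x, y, z, grip], ...]]. A call has 1 to 10 rows; each row is the pose to reach, as a shift and turn from the pose commanded when the call began; what a row does not reach only later rows make up. A row lasts 1/12 s, in which the tool goes at most 41.7 mm and 7.16 degrees, less where a joint would pass 70% of its speed; a pose out of reach is approached as far as the arm can. A call with a gripper value outside its range is refused whole. The fingers move at their own pace and stop on an object; "squeeze" is the grip in N (left out, the last holds). Time passes only in rows, so rows that repeat a pose let the fingers close. It gives the time, the measured TCP pose, the force and the opening at its end, in the units of the state.
- sense(): the state, without advancing time (a new reading comes with each control period).
- get_image(name): name is "scene" or "side" or "wrist"; returns the picture (420x560x3 uint8, red, green, blue); there is no depth.
- calibration(name): a dict with "camera_matrix" (3x3 intrinsics, pixels), "D" ([k1, k2, p1, p2, k3] as OpenCV has them; the pictures are not rectified), "rvec" (rotation vector, rad) and "tvec" (3), from world to camera coordinates, as OpenCV has them. Camera axes: x right, y down, z forward; pixel columns grow to the right and rows downward; lengths in m; the calibration is good to about 2 mm. A picture is of the moment at which its call begins: read the wrist's pose just before it. calibration takes no time and is no camera call; for the wrist camera it gives the pose at the moment of the call.
- finish_job(): hands the job in, once; it reports no verdict.
The state is a dict: "time": time; "joint_pos": joint angles; "qvel": joint speeds; "joint_efforts": joint torques, N m; "position": TCP position; "orientation": TCP orientation; "wrist_force": force on the tool from outside, world axes, zero at the start; "torque": the same for the moment, N m; "opening": finger opening in m.
Only numpy, scipy, OpenCV 4.12 (cv2) and the standard library are available. Lean on these libraries where they do the work, as an engineer would, in place of code of your own. Each camera call takes 0.05 s, during which the arm holds its last target.

## Working session

There is one attempt and no reset: what is moved stays moved. The work goes in short steps, Python scripts to look and compute and a tool call to move; the robot and the scene stay as the last step left them, time stands still between calls to the robot, and variables do not carry over. Pictures are saved under pics/ and viewed, and the job is handed in when it is done.

Besides the shell and the picture viewer there is one more tool, called after ">>>" as name(argument=value, ...) on one line, values as JSON. carry_out: Moves the arm, as the interface text tells. Its arguments: {"type":"object","properties":{"series":{"type":"array","items":{"type":"array","items":{"type":"array","items":{"type":"number"}}}},"squeeze":{"type":"number"}},"required":["series"]}

```bash
ls; mkdir -p pics; cat > h.py <<'E'
from plant import *
import numpy as np, cv2
def snap(n,f):
    im=get_image(n); cv2.imwrite('pics/'+f,im[:,:,::-1]); return im
def ray(c,px):
    K=np.array(c['camera_matrix']);D=np.array(c['D'],float)
    p=cv2.undistortPoints(np.array(px,float).reshape(-1,1,2),K,D).reshape(-1,2)
    R=cv2.Rodrigues(np.array(c['rvec'],float))[0];t=np.array(c['tvec'],float).ravel()
    return -R.T@t,np.c_[p,np.ones(len(p))]@R
def onz(c,px,z):
    o,d=ray(c,px); s=(z-o[2])/d[:,2]
    return o+d*s[:,None]
def proj(c,P):
    return cv2.projectPoints(np.array(P,float).reshape(-1,3),np.array(c['rvec'],float),np.array(c['tvec'],float),np.array(c['camera_matrix']),np.array(c['D'],float))[0].reshape(-1,2)
E
python3 - <<'E'
from h import *
np.set_printoptions(precision=4,suppress=True)
for n in ['scene','side','wrist']:
    snap(n,n+'0.png'); print(n,calibration(n))
print(sense())
E
```

```text
pics
scene {'camera_matrix': array([[535.4952,   0.    , 269.2905],
       [  0.    , 535.4952, 210.6543],
       [  0.    ,   0.    ,   1.    ]]), 'D': array([-0.0666,  0.    ,  0.    ,  0.    ,  0.    ]), 'rvec': array([ 0.8936, -2.4271,  1.1387]), 'tvec': array([0.4343, 0.2557, 0.9123])}
side {'camera_matrix': array([[521.7623,   0.    , 275.0896],
       [  0.    , 521.7623, 203.4195],
       [  0.    ,   0.    ,   1.    ]]), 'D': array([0.0012, 0.    , 0.    , 0.    , 0.    ]), 'rvec': array([ 2.2818,  0.0263, -0.007 ]), 'tvec': array([-0.5577,  0.0528,  1.2675])}
wrist {'camera_matrix': array([[293.1658,   0.    , 282.7702],
       [  0.    , 293.1658, 213.9747],
       [  0.    ,   0.    ,   1.    ]]), 'D': array([-0.0012,  0.    ,  0.    ,  0.    ,  0.    ]), 'rvec': array([-2.4662,  1.5516,  0.2073]), 'tvec': array([-0.6483, -0.0335,  0.39  ])}
{'time': 0.15, 'joint_pos': array([ 1.3872,  0.5017, -0.4268,  1.5512,  0.2208,  1.1383, -0.2103]), 'qvel': array([-0.0003, -0.0015, -0.0001, -0.0006, -0.0005, -0.0003,  0.0003]), 'joint_efforts': array([ -0.0063, -56.7102,  -5.8253, -27.9453,  -0.0688,   0.0265,
         0.0001]), 'position': array([ 0.2806, -0.5857,  0.2259]), 'orientation': array([[ 0.9018,  0.4321, -0.0006],
       [ 0.4321, -0.9018,  0.0014],
       [ 0.0001, -0.0015, -1.    ]]), 'wrist_force': array([-0.0468, -0.0907, -0.1531]), 'torque': array([-0.0057, -0.0037, -0.0619]), 'opening': 0.09181911220942017}
```

View pics/scene0.png

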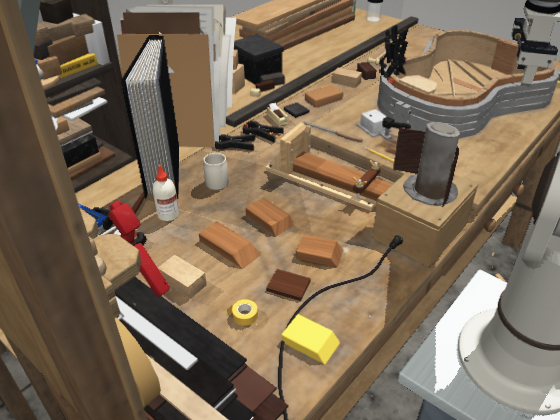

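View pics/side0.png

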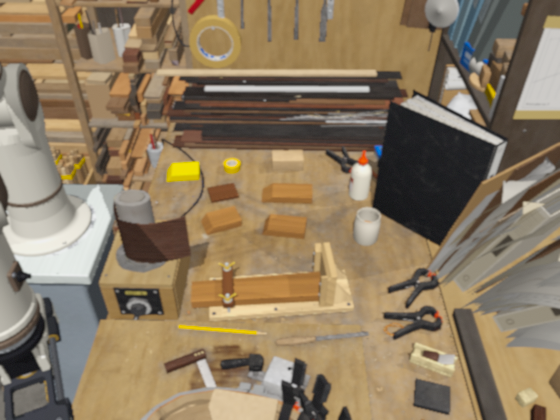

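View pics/wrist0.png

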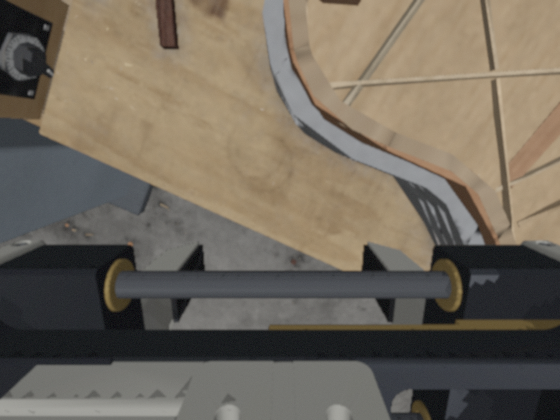

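```bash
python3 - <<'E'
import cv2
a=cv2.imread('pics/side0.png')[140:330,140:400]; cv2.imwrite('pics/sz.png',cv2.resize(a,(780,570),interpolation=2))
a=cv2.imread('pics/scene0.png')[120:370,110:410]; cv2.imwrite('pics/cz.png',cv2.resize(a,(720,600),interpolation=2))
E
```

```text
(no output)
```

View pics/sz.png

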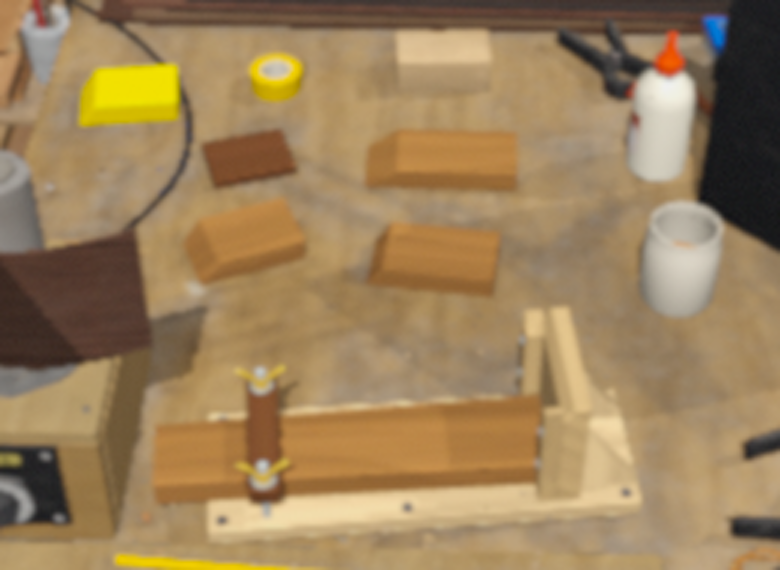

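View pics/cz.png

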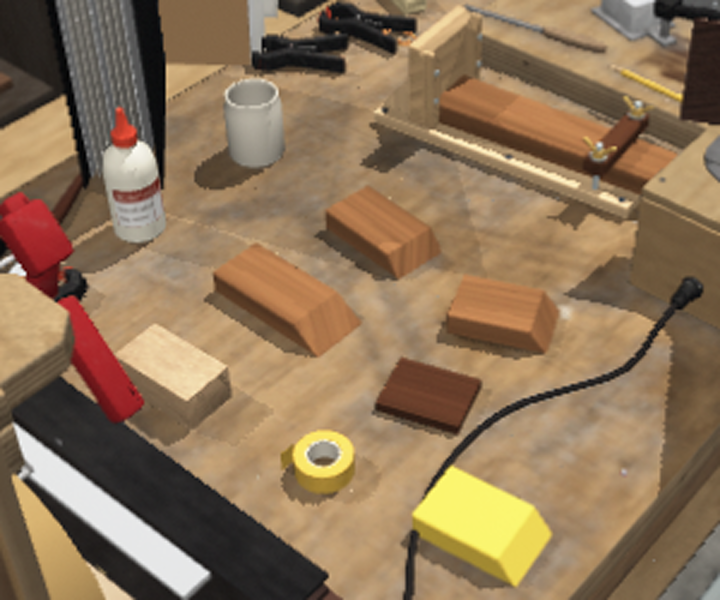

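```bash
python3 - <<'E'
from h import *
np.set_printoptions(precision=3,suppress=True)
c=calibration('side')
f=lambda L:[(140+(x+.5)/3-.5,140+(y+.5)/3-.5) for x,y in L]
for n,L,z in [('long top',[(398,130),(516,132),(441,155)],.022),('mid',[(390,224),(500,232),(437,250)],.022),('short',[(245,235)],.022),('cap',[(250,155)],.01),('caul top',[(398,30),(488,30),(490,64),(400,66)],.036),
 ('neck top at stop',[(537,397),(541,480)],.037),('neck far end',[(157,428),(157,493)],.037),('bottle',[(657,178)],0),('pot',[(680,312)],0),('stop top',[(533,312),(563,310)],.107)]:
    print(n,onz(c,f(L),z)[:,:2].tolist())
w=calibration('wrist');R=cv2.Rodrigues(w['rvec'])[0];print('cam pos',-R.T@w['tvec'],R)
E
```

```text
long top [[0.5473699487564174, 0.15106289499248748], [0.6498156890652623, 0.15094051309650158], [0.5848808234804019, 0.11782226891920211]]
mid [[0.543997532280458, 0.02877088198710931], [0.6328356289299674, 0.021394834291682985], [0.5822478260034382, -0.0011776757521125836]]
short [[0.42800727742521827, 0.012600347548849755]]
cap [[0.42005860143017515, 0.1281631087150501]]
caul top [[0.5440369766008081, 0.2821221495948443], [0.6274184176704837, 0.28434497494246425], [0.6282526722686876, 0.23103946165824962], [0.5472655553301197, 0.2258557663655798]]
neck top at stop [[0.6538025177303393, -0.16817932674978242], [0.653384245628848, -0.2422732194649614]]
neck far end [[0.3894263828092579, -0.2032440443822927], [0.39742658794813746, -0.2594168488891888]]
bottle [[0.7710571606946043, 0.11825303813334154]]
pot [[0.7728316287888952, -0.043833022429892066]]
stop top [[0.6476141237722202, -0.15342813130444266], [0.6682782720824305, -0.150979604815472]]
cam pos [ 0.343 -0.556  0.384] [[ 0.433 -0.902 -0.002]
 [-0.871 -0.418  0.259]
 [-0.235 -0.11  -0.966]]
```

```bash
cat >> h.py <<'E'
def tri(c1,p1,c2,p2):
    o1,d1=ray(c1,p1);o2,d2=ray(c2,p2);d1=d1[0];d2=d2[0]
    s=np.linalg.lstsq(np.c_[d1,-d2],o2-o1,rcond=None)[0]
    a=o1+d1*s[0];b=o2+d2*s[1];return (a+b)/2,np.linalg.norm(a-b)
E
python3 - <<'E'
from h import *
a,b=calibration('side'),calibration('scene')
print(tri(a,(132,195),b,(441,127)))
print(tri(a,(363,153),b,(161,168)),'nozzle')
E
```

```text
(array([ 0.30021017, -0.18973548,  0.25995647]), np.float64(0.00041377391838603317))
(array([0.76707216, 0.13226739, 0.13297266]), np.float64(0.004092700682572209)) nozzle
```

>>> carry_out(series=[[[0,0,-0.1,3,5,7,1],[0,0,-0.2,6,9,9,1],[0,0,-0.3,9,13,9,1],[0,0,-0.4,12,17,9,1],[0,0,-0.446,14,21,9,1],[0,0,-0.446,16,25,9,1],[0,0,-0.446,17,29,9,1],[0,0,-0.446,18,33,9,1],[0,0,-0.446,18,37,9,1],[0,0,-0.446,18,41,9,1]]])

```text
time: 0.98
position: [0.4522, -0.2385, 0.3159]
orientation: [[1.0, 0.002, 0.0], [0.002, -1.0, 0.0], [0.0, -0.0, -1.0]]
wrist_force: [1.1, -0.1, 0.8]
opening: 0.0915
```

```bash
python3 - <<'E'
from h import *
import pickle
c=calibration('wrist');snap('wrist','w1.png');pickle.dump(c,open('w1.pkl','wb'))
E
```

```text
(no output)
```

View pics/w1.png

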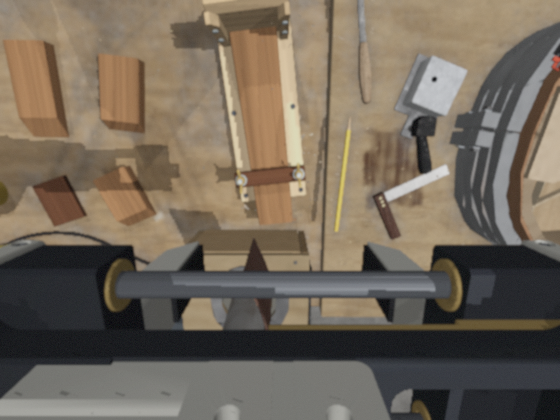

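>>> carry_out(series=[[[0,0,0,0,4,0,1],[0,0,0,0,8,0,1],[0,0,0,0,12,0,1],[0,0,0,0,16,0,1],[0,0,0,0,20,0,1],[0,0,0,0,24,0,1],[0,0,0,0,28,0,1],[0,0,0,0,32,0,1],[0,0,0,0,34,0,1],[0,0,0,0,34,0,1]]])

```text
time: 1.87
position: [0.4507, 0.105, 0.3164]
orientation: [[1.0, 0.01, 0.001], [0.01, -1.0, 0.002], [0.001, -0.002, -1.0]]
wrist_force: [-0.4, -0.2, 0.5]
opening: 0.092
```

```bash
python3 - <<'E'
from h import *
import pickle
c=calibration('wrist');snap('wrist','w2.png');pickle.dump(c,open('w2.pkl','wb'))
E
```

```text
(no output)
```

View pics/w2.png

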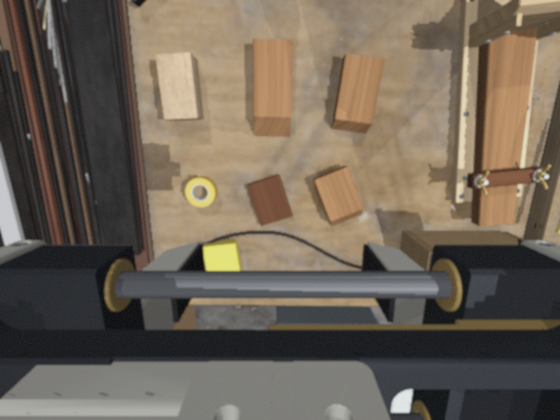

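```bash
python3 - <<'E'
import cv2
a=cv2.imread('pics/w2.png')[25:235,140:400]; cv2.imwrite('pics/w2z.png',cv2.resize(a,None,fx=2.85,fy=2.85,interpolation=2)) 
a=cv2.imread('pics/w1.png')[0:120,190:320]; cv2.imwrite('pics/w1z.png',cv2.resize(a,None,fx=5,fy=5,interpolation=2))
E
```

```text
(no output)
```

View pics/w2z.png

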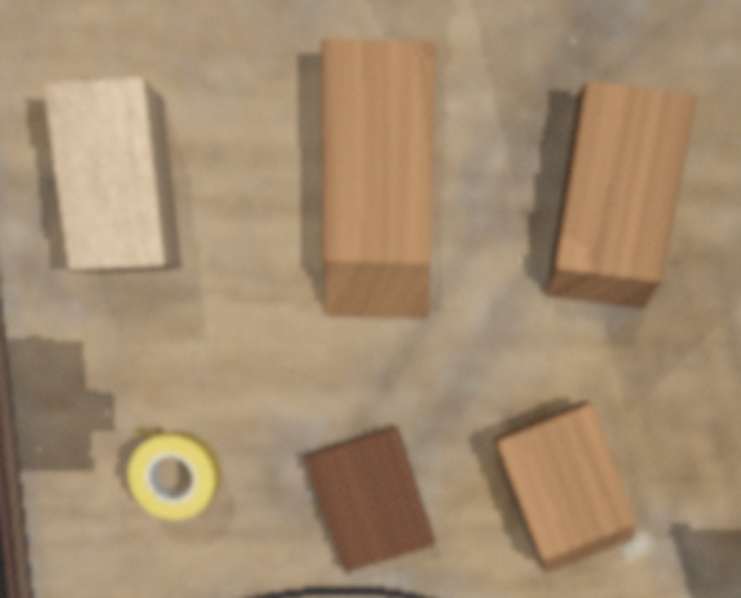

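View pics/w1z.png

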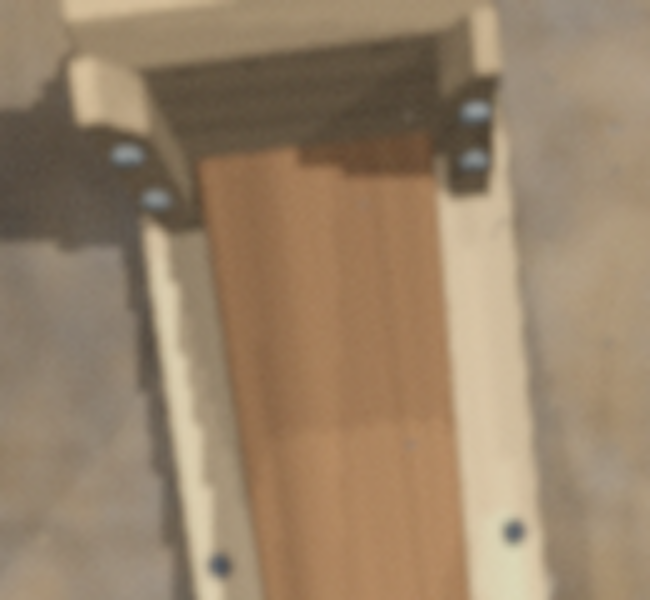

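```bash
cat > m.py <<'E'
from h import *
import pickle
np.set_printoptions(precision=4,suppress=True)
w1=pickle.load(open('w1.pkl','rb'));w2=pickle.load(open('w2.pkl','rb'))
def g(c,L,f,o,z): return onz(c,[(o[0]+(x+.5)/f-.5,o[1]+(y+.5)/f-.5) for x,y in L],z)[:,:2]
def rep(n,P,dz):
    b=(P[0]+P[1])/2;s=(P[2]+P[3])/2;v=b-s
    print(n,'butt mid',b,'center',P.mean(0),'len',np.linalg.norm(v),np.linalg.norm(P[3]-P[0]),'wid',np.linalg.norm(P[0]-P[1]),np.linalg.norm(P[2]-P[3]),'yaw',np.degrees(np.arctan2(v[1],v[0])), np.degrees(np.arctan2(*(P[1]-P[0])[::1])) )
T={'long':([(322,40),(435,40),(430,262),(324,263)],.022),'mid':([(587,82),(696,97),(658,281),(555,268)],.022),'short':([(497,440),(590,403),(633,527),(545,556)],.022),'cap':([(303,455),(396,427),(435,545),(348,570)],.01),'caul':([(45,87),(143,79),(165,266),(70,268)],.036)}
for n,(L,z) in T.items(): rep(n,g(w2,L,2.85,(140,25),z),z)
P=g(w1,[(203,160),(437,133),(468,600),(265,600)],5,(190,0),.037);rep('jig',P,0);print(P)
d=P[0]-P[3];print(np.degrees(np.arctan2(d[1],d[0])));d=P[1]-P[2];print(np.degrees(np.arctan2(d[1],d[0])))
E
python3 m.py
```

```text
long butt mid [0.6482 0.1224] center [0.597  0.1227] len 0.10233612707544523 0.10259779370024244 wid 0.054638642931454116 0.054604368705996914 yaw -0.37000293331512024 179.46400657903777
mid butt mid [ 0.6277 -0.0065] center [ 0.5844 -0.001 ] len 0.08730134897081207 0.08741302334793004 wid 0.0542529077105572 0.05394928371236586 yaw -7.216285795453336 -173.52216206138442
short butt mid [0.465  0.0332] center [0.4316 0.0187] len 0.07282658620235673 0.07161307016002531 wid 0.05324428266563842 0.05123140440975552 yaw 23.488159975443377 157.41261604228214
cap butt mid [0.4516 0.1389] center [0.4179 0.127 ] len 0.07150003221194737 0.07150841141144317 wid 0.054497479813344116 0.052653708709302784 yaw 19.43775601401329 162.67493980019904
caul butt mid [0.6247 0.2569] center [0.5832 0.2546] len 0.08325295850936995 0.08201468188572683 wid 0.04702013139937639 0.04766972142534246 yaw 3.1537342937135056 175.29594258398558
jig butt mid [ 0.6568 -0.1988] center [ 0.5997 -0.2041] len 0.11462309525470189 0.11170550782112444 wid 0.06227121546413314 0.057678706582847045 yaw 5.302478483760965 174.07677568805056
[[ 0.6536 -0.1679]
 [ 0.66   -0.2298]
 [ 0.5427 -0.2383]
 [ 0.5426 -0.1806]]
6.539959015450696
4.126948277161849
```

```bash
python3 - <<'E'
import cv2
a=cv2.imread('pics/w1.png')[100:235,200:330]; cv2.imwrite('pics/w1y.png',cv2.resize(a,None,fx=4.4,fy=4.4,interpolation=2))
a=cv2.imread('pics/w2.png')[0:235,440:560]; cv2.imwrite('pics/w2y.png',cv2.resize(a,None,fx=2.5,fy=2.5,interpolation=2))
E
```

```text
(no output)
```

View pics/w1y.png

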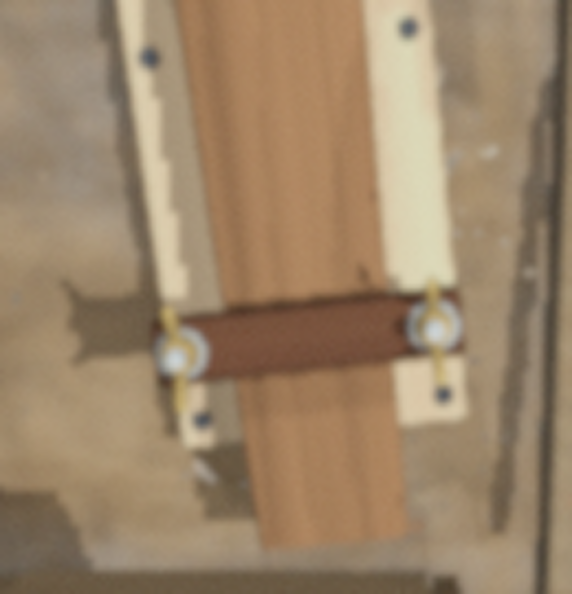

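View pics/w2y.png

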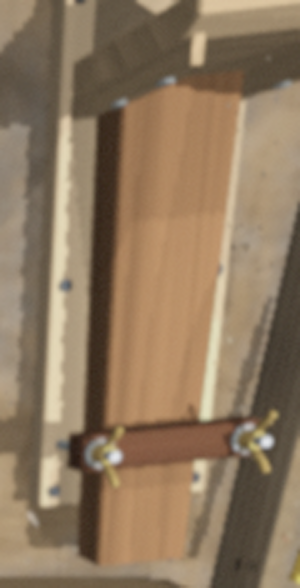

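```bash
cat >> m.py <<'E'
print('---')
f=lambda L,z:g(w1,L,4.4,(200,100),z)
E_=f([(262,547),(408,530)],.037);e=E_.mean(0);print(E_);b=(P[0]+P[1])/2
an=lambda d:np.degrees(np.arctan2(d[1],d[0]))
print('axis end',an(b-e),np.linalg.norm(b-e))
S=f([(149,58),(408,28),(202,420),(443,394)],.015);print('screws',S,an(S[0]-S[1])-90,an(S[2]-S[3])-90,an(S[0]+S[1]-S[2]-S[3]))
C=g(w1,[(190,225),(450,190)],5,(190,0),.037);print('cheek foot',C)
# stop top edge, z .107, bevelled
t=g(w1,[(75,55),(440,33)],5,(190,0),.1);print('bevel low edge',t,an(t[0]-t[1])-90)
E
python3 m.py|sed -n '/---/,$p'
```

```text
---
[[ 0.3878 -0.2012]
 [ 0.3942 -0.2528]]
axis end 6.052882061822306 0.26730766307935766
screws [[ 0.5533 -0.1645]
 [ 0.563  -0.2517]
 [ 0.4291 -0.1785]
 [ 0.4388 -0.2656]] 6.351483959959268 6.374484193190199 6.426085986782249
cheek foot [[ 0.6381 -0.1637]
 [ 0.6466 -0.2332]]
bevel low edge [[ 0.6552 -0.1504]
 [ 0.6596 -0.2317]] 3.0971492880327673
```

```bash
python3 -c "
from h import *
s=sense();print(s['position'],s['orientation'],s['time'])"
```

```text
[0.45100086 0.10179515 0.31609235] [[ 9.99977776e-01  6.66420506e-03  1.87836845e-04]
 [ 6.66411790e-03 -9.99977688e-01  4.60914844e-04]
 [ 1.90904285e-04 -4.59652834e-04 -9.99999876e-01]] 1.9167
```

>>> carry_out(series=[[[0,0,0,3.5,0.5,0,1],[0,0,0,7,1,-2,1],[0,0,0,10.5,1.5,-4,1],[0,0,0,14.1,1.7,-6,1],[0,0,0,14.3,1.7,-10,1],[0,0,0,14.3,1.7,-14,1],[0,0,0,14.3,1.7,-18,1],[0,0,0,14.3,1.7,-22,1],[0,0,0,14.3,1.7,-25,1],[0,0,0,14.3,1.7,-26,1]]], squeeze=20)

```text
time: 2.75
position: [0.5907, 0.1122, 0.05]
orientation: [[1.0, -0.001, -0.009], [-0.001, -1.0, -0.003], [-0.009, 0.003, -1.0]]
wrist_force: [-0.4, -0.5, -0.7]
opening: 0.0917
```

```bash
python3 -c "
from h import *
s=sense();print(s['position'],s['orientation'],s['time']);snap('wrist','w3.png')"
```

```text
[0.59069081 0.1122498  0.04998872] [[ 0.9999573  -0.00115557 -0.00916883]
 [-0.00118628 -0.9999937  -0.00334478]
 [-0.00916491  0.00335552 -0.99995237]] 2.75
```

View pics/w3.png

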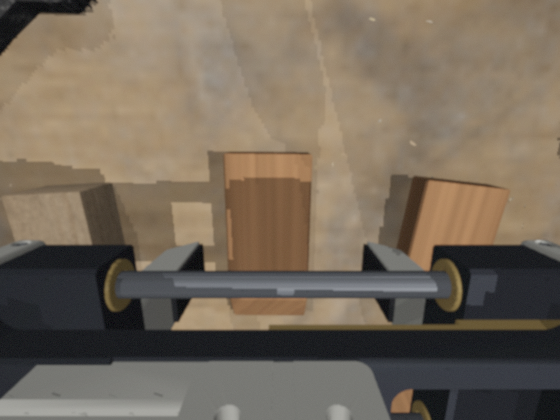

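>>> carry_out(series=[[[0,0,0,0,0,0,1],[0,0,0,0,0,0,1]]])

```text
time: 2.97
position: [0.5961, 0.116, 0.0578]
orientation: [[1.0, -0.0, 0.003], [-0.0, -1.0, 0.0], [0.003, -0.0, -1.0]]
wrist_force: [0.1, 0.0, 0.2]
opening: 0.0919
```

```bash
python3 -c "
from h import *
s=sense();print(s['position'],s['orientation'],s['time']);c=calibration('wrist');snap('wrist','w4.png')
im=cv2.imread('pics/w4.png');cv2.imwrite('pics/w4z.png',cv2.resize(im[120:340,180:360],None,fx=2.7,fy=2.7,interpolation=2))
import pickle;pickle.dump(c,open('w4.pkl','wb'))"
```

```text
[0.59608134 0.11598234 0.05777715] [[ 9.99996400e-01 -3.25699646e-05  2.68319549e-03]
 [-3.33980966e-05 -9.99999952e-01  3.08592250e-04]
 [ 2.68318531e-03 -3.08680753e-04 -9.99996353e-01]] 2.9667
```

View pics/w4z.png

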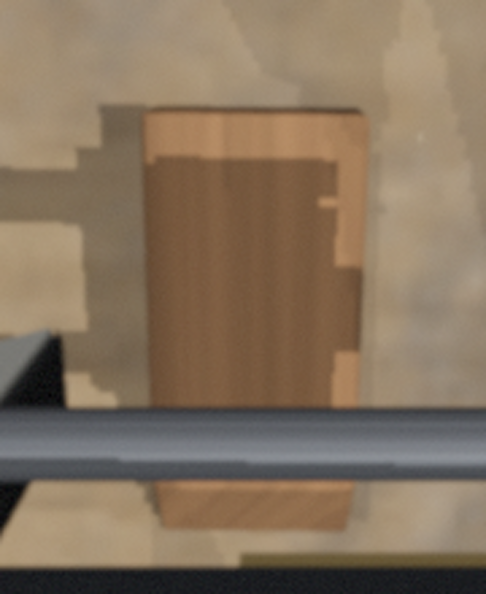

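```bash
python3 -c "
from m import *
w4=pickle.load(open('w4.pkl','rb'))
print('====');rep('long',g(w4,[(145,112),(366,112),(356,490),(156,490)],2.7,(180,120),.022),0)"|sed -n '/===/,$p'
```

```text
====
long butt mid [0.6487 0.122 ] center [0.5974 0.1223] len 0.10275554393385292 0.10277871571188449 wid 0.05346503662202209 0.055061116338978776 yaw -0.31668951966390335 179.96454168957285
```

```bash
python3 -c "
from m import *
w4=pickle.load(open('w4.pkl','rb'))
print('====')
print(g(w4,[(162,528),(347,528)],2.7,(180,120),0),g(w2,[(327,317),(428,317)],2.85,(140,25),0),g(w2,[(549,295),(640,307)],2.85,(140,25),0),g(w2,[(549,570),(632,541)],2.85,(140,25),0))"|sed -n '/===/,$p'
```

```text
====
[[0.5192 0.1526]
 [0.5193 0.0951]] [[0.5184 0.1513]
 [0.519  0.0959]] [[ 0.5312  0.0301]
 [ 0.5254 -0.0199]] [[ 0.3746  0.0217]
 [ 0.393  -0.0261]]
```

>>> carry_out(series=[[[0,0,0,-0.1,0.6,-2.5,1],[0,0,0,-0.2,0.6,-5.3,1],[0,0,0,-0.2,0.6,-5.3,1],[0,0,0,-0.2,0.6,-5.3,-1],[0,0,0,-0.2,0.6,-5.3,-1],[0,0,0,-0.2,0.6,-5.3,-1],[0,0,0,-0.2,0.6,-5.3,-1],[0,0,0,-0.2,0.6,-5.3,-1]]], squeeze=25)

```text
time: 3.68
position: [0.5935, 0.1223, 0.0044]
orientation: [[1.0, 0.001, 0.002], [0.001, -1.0, 0.0], [0.002, -0.0, -1.0]]
wrist_force: [-0.4, 0.5, -0.4]
opening: 0.063
```

>>> carry_out(series=[[[0,0,0,0,0,0,-1],[0,0,0,0,0,0,-1],[0,0,0,0,0,3,-1],[0,0,0,0,0,6,-1],[0,0,0,0,-3,9,-1],[0,0,0,-0.3,-6.5,11,-1],[0,0,0,-0.6,-10,12,-1],[0,0,0.03,-0.9,-14,12,-1],[0,0,0.06,-1.3,-18,12,-1],[0,0,0.09,-1.3,-22,12,-1]]])

```text
time: 4.52
position: [0.5783, -0.0996, 0.1232]
orientation: [[0.996, 0.093, -0.0], [0.093, -0.996, -0.001], [-0.001, 0.001, -1.0]]
wrist_force: [-0.0, -0.2, -1.2]
opening: 0.0558
```

>>> carry_out(series=[[[0,0,0.021,0,-3.5,0,-1],[0,0,0.021,0,-7,0,-1],[0,0,0.021,0,-10,0,-1],[0,0,0.021,0,-10.9,-2,-1],[0,0,0.021,0,-10.9,-4,-1],[0,0,0.021,0,-10.9,-6,-1],[0,0,0.021,0,-10.9,-6,-1]]])

```text
time: 5.1
position: [0.5758, -0.2067, 0.0587]
orientation: [[0.994, 0.111, -0.007], [0.111, -0.994, 0.002], [-0.007, -0.003, -1.0]]
wrist_force: [-0.6, 0.1, -1.9]
opening: 0.0557
```

```bash
python3 -c "
from h import *
s=sense();print(s['position'],s['orientation'],s['time'],s['opening']);c=calibration('wrist');snap('wrist','w5.png')
import pickle;pickle.dump(c,open('w5.pkl','wb'))"
```

```text
[ 0.57582865 -0.20665134  0.0587439 ] [[ 0.99384393  0.11057196 -0.00693425]
 [ 0.11059102 -0.99386303  0.00242774]
 [-0.00662326 -0.00317967 -0.99997301]] 5.1 0.055701208852841126
```

View pics/w5.png

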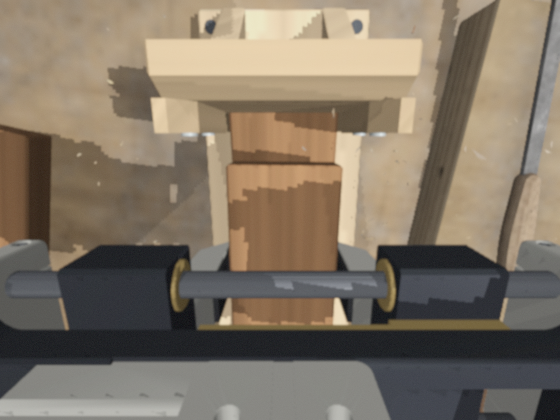

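```bash
python3 -c "
from h import *
import pickle
c=pickle.load(open('w5.pkl','rb'))
im=cv2.imread('pics/w5.png');cv2.imwrite('pics/w5z.png',cv2.resize(im[0:200,140:430],None,fx=2.7,fy=2.7,interpolation=2))
print(onz(c,[(232,111),(336,109)],.037), onz(c,[(228,165),(340,165)],.0587-.0044+.022))
"
```

```text
[[ 0.65439168 -0.16772699  0.037     ]
 [ 0.66214139 -0.22733246  0.037     ]] [[ 0.62804881 -0.17427997  0.0763    ]
 [ 0.63396438 -0.22697549  0.0763    ]]
```

View pics/w5z.png

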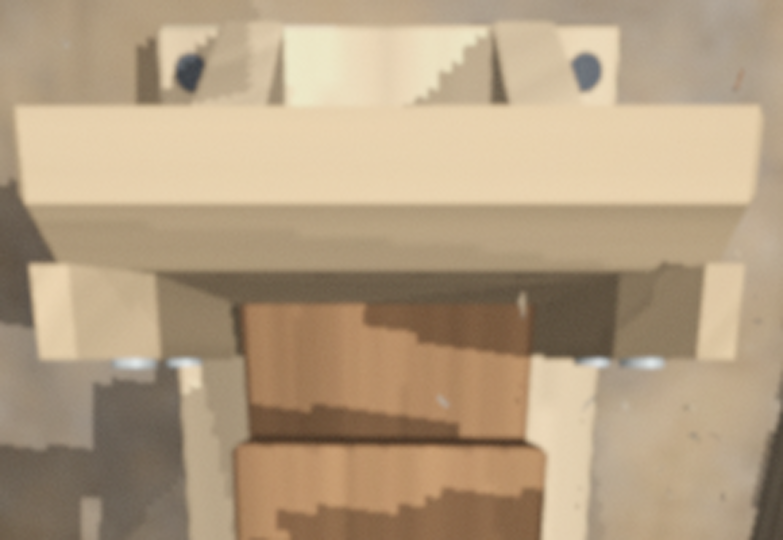

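>>> carry_out(series=[[[0,0,0,0.3,0,-1.2,-1],[0,0,0,0.7,0.1,-2.1,-1],[0,0,0,1.2,0.1,-2.1,-1],[0,0,0,1.6,0.2,-2.1,-1],[0,0,0,1.9,0.2,-2.1,-1],[0,0,0,1.9,0.2,-2.1,-1],[0,0,0,1.9,0.2,-2.1,-1]]])

```text
time: 5.73
position: [0.5991, -0.2045, 0.0424]
orientation: [[0.994, 0.112, 0.001], [0.112, -0.994, -0.0], [0.001, 0.0, -1.0]]
wrist_force: [-1.0, -0.2, -1.4]
opening: 0.0554
```

```bash
python3 -c "
from h import *
s=sense();print(s['position'],s['orientation'],s['time'],s['wrist_force']);c=calibration('wrist');snap('wrist','w6.png');snap('side','s6.png')
import pickle;pickle.dump(c,open('w6.pkl','wb'))
im=cv2.imread('pics/w6.png');cv2.imwrite('pics/w6z.png',cv2.resize(im[0:200,140:430],None,fx=2.7,fy=2.7,interpolation=2))
im=cv2.imread('pics/s6.png');cv2.imwrite('pics/s6z.png',cv2.resize(im[200:330,170:370],None,fx=4,fy=4,interpolation=2))
"
```

```text
[ 0.59911816 -0.20450995  0.04242078] [[ 9.93701245e-01  1.12058183e-01  8.93906626e-04]
 [ 1.12058347e-01 -9.93701620e-01 -1.34925822e-04]
 [ 8.73156920e-04  2.34245656e-04 -9.99999591e-01]] 5.7333 [-1.00112145 -0.22023285 -1.35940895]
```

View pics/w6z.png

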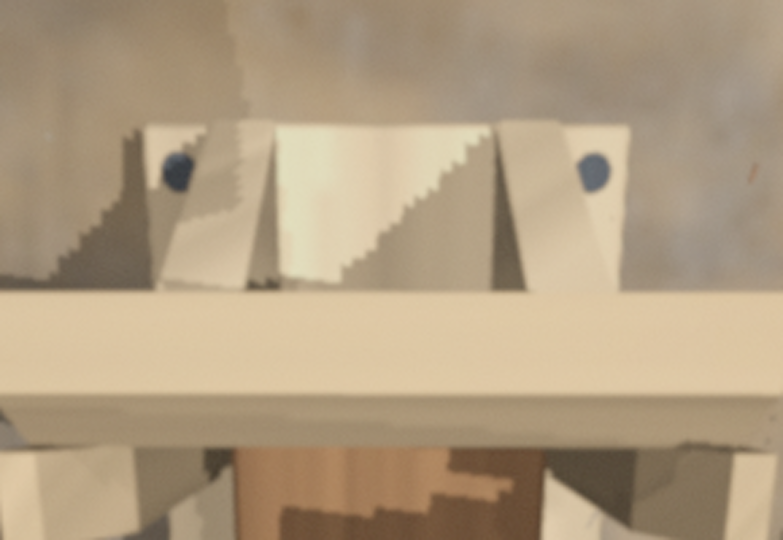

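View pics/s6z.png

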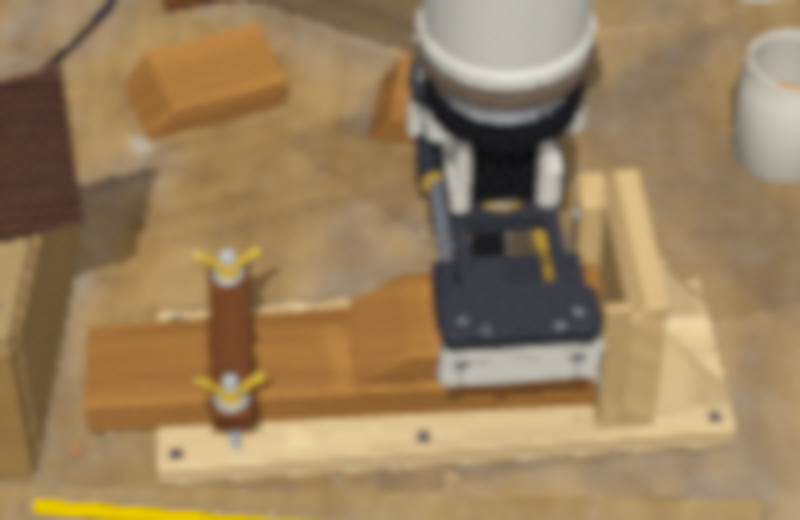

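>>> carry_out(series=[[[0,0,0,0.1,0,0,-1],[0,0,0,0.2,0,0,-1],[0,0,0,0.2,0,0,-1]]])

```text
time: 6.08
position: [0.6007, -0.2049, 0.0421]
orientation: [[0.994, 0.111, 0.0], [0.111, -0.994, -0.0], [0.0, 0.0, -1.0]]
wrist_force: [0.2, -0.0, -1.5]
opening: 0.0559
```

>>> carry_out(series=[[[0,0,0,0.1,0,0,-1],[0,0,0,0.2,0,0,-1],[0,0,0,0.2,0,0,-1]]])

```text
time: 6.33
position: [0.6024, -0.2048, 0.0419]
orientation: [[0.994, 0.111, -0.0], [0.111, -0.994, -0.0], [-0.0, 0.0, -1.0]]
wrist_force: [-0.3, -0.0, -0.2]
opening: 0.0561
```

>>> carry_out(series=[[[0,0,0,0.1,0,0,-1],[0,0,0,0.2,0,0,-1],[0,0,0,0.2,0,0,-1]]])

```text
time: 6.58
position: [0.6025, -0.2049, 0.0414]
orientation: [[0.994, 0.112, -0.004], [0.112, -0.994, -0.0], [-0.004, -0.0, -1.0]]
wrist_force: [-5.3, -0.6, 0.3]
opening: 0.0558
```

```bash
python3 -c "
from h import *
s=sense();print(s['position'],s['time'],s['wrist_force'],s['torque'])"
```

```text
[ 0.60253864 -0.20492145  0.04138786] 6.5833 [-5.29166274 -0.64789181  0.27850391] [0.06797517 1.00852946 0.1764415 ]
```

>>> carry_out(series=[[[0,0,0,-0.1,0,0,1],[0,0,0,-0.1,0,0,1],[0,0,0,-0.1,0,0,1],[0,0,0,-0.1,0,0,1],[0,0,0,-0.1,0,0.2,1],[0,0,0,-0.1,0,3,1],[0,0,0,-0.1,0,7,1],[0,0,-0.05,-0.5,3,10,1],[0,0,-0.15,-1,6.5,12,1],[0,0,-0.2,-1.5,10,12,1]]])

```text
time: 7.42
position: [0.5931, -0.1043, 0.1676]
orientation: [[0.995, -0.095, 0.009], [-0.095, -0.995, -0.001], [0.01, 0.0, -1.0]]
wrist_force: [1.5, 0.7, 1.0]
opening: 0.092
```

>>> carry_out(series=[[[0,0,-0.031,-0.4,4,-1,1],[0,0,-0.031,-0.4,8,-3,1],[0,0,-0.031,-0.4,10.4,-6,1],[0,0,-0.031,-0.4,10.4,-9.5,1],[0,0,-0.031,-0.4,10.4,-9.5,1]]])

```text
time: 7.83
position: [0.5808, 0.0019, 0.0617]
orientation: [[0.993, -0.114, -0.009], [-0.114, -0.993, 0.001], [-0.009, -0.0, -1.0]]
wrist_force: [-1.3, -1.5, -0.6]
opening: 0.0918
```

```bash
python3 -c "
from h import *
s=sense();print(s['position'],s['orientation'],s['time']);c=calibration('wrist');snap('wrist','w7.png')
import pickle;pickle.dump(c,open('w7.pkl','wb'))
snap('side','s7.png')
im=cv2.imread('pics/w7.png');cv2.imwrite('pics/w7z.png',cv2.resize(im[100:330,140:430],None,fx=2.6,fy=2.6,interpolation=2))
im=cv2.imread('pics/s7.png');cv2.imwrite('pics/s7z.png',cv2.resize(im[200:330,170:370],None,fx=4,fy=4,interpolation=2))
"
```

```text
[0.58081414 0.00189838 0.06171458] [[ 9.93455028e-01 -1.13876870e-01 -8.89756537e-03]
 [-1.13872241e-01 -9.93494871e-01  1.02685984e-03]
 [-8.95662114e-03 -6.95336835e-06 -9.99959889e-01]] 7.8333
```

View pics/w7z.png

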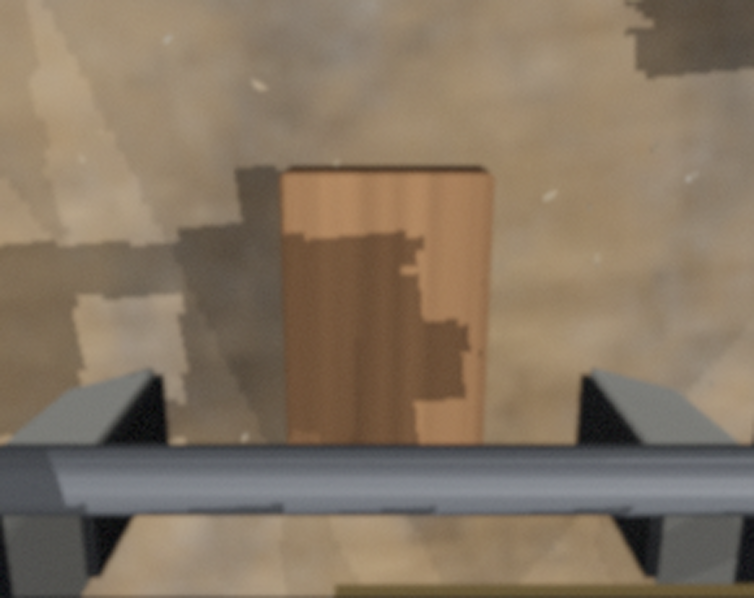

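View pics/s7z.png

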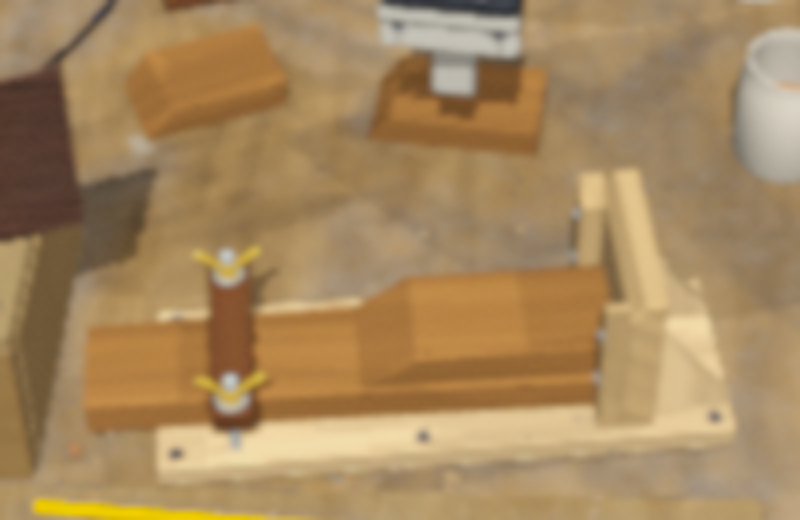

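```bash
python3 -c "
from m import *
c=pickle.load(open('w7.pkl','rb'))
print('====');P=g(c,[(283,173),(492,173)],2.6,(140,100),.022);print(P,P.mean(0),np.degrees(np.arctan2(*(P[0]-P[1])[::-1]))-90)
print(sense()['position'])
"|sed -n '/===/,$p'
```

```text
====
[[ 0.6317  0.0194]
 [ 0.6256 -0.0339]] [ 0.6287 -0.0072] -6.50509645894806
[ 0.5846 -0.0009  0.0663]
```

>>> carry_out(series=[[[0,0,0,0,-0.1,-3,1],[0,0,0,0,-0.1,-6.2,1],[0,0,0,0,-0.1,-6.2,0.4],[0,0,0,0,-0.1,-6.2,-1],[0,0,0,0,-0.1,-6.2,-1],[0,0,0,0,-0.1,-6.2,-1],[0,0,0,0,-0.1,-6.2,-1],[0,0,0,0,-0.1,-6.2,-1],[0,0,0,0,-0.1,-6.2,-1]]])

```text
time: 8.68
position: [0.5867, -0.002, 0.0066]
orientation: [[0.993, -0.119, 0.002], [-0.119, -0.993, -0.001], [0.002, 0.0, -1.0]]
wrist_force: [-0.6, -0.7, 7.3]
opening: 0.056
```

```bash
python3 -c "
from h import *
s=sense();print(s['position'],s['orientation'],s['opening'])"
```

```text
[ 0.58665899 -0.00195865  0.00661727] [[ 9.92878677e-01 -1.19104879e-01  2.44152960e-03]
 [-1.19103810e-01 -9.92881638e-01 -5.79195409e-04]
 [ 2.49313491e-03  2.84275293e-04 -9.99996852e-01]] 0.055952606997776495
```

>>> carry_out(series=[[[0,0,0,0,0,2,-1],[0,0,0.03,0,-2,5.5,-1],[0,0,0.1,0.2,-5.5,8.5,-1],[0,0,0.15,0.5,-9.5,10,-1],[0,0,0.2,0.7,-13.5,10,-1],[0,0,0.231,0.9,-17.5,10,-1],[0,0,0.231,0.9,-20.4,10,-1],[0,0,0.231,0.9,-20.4,8.5,-1],[0,0,0.231,0.9,-20.4,8.5,-1],[0,0,0.231,0.9,-20.4,8.5,-1]]])

```text
time: 9.52
position: [0.5935, -0.2051, 0.0893]
orientation: [[0.994, 0.111, -0.002], [0.111, -0.994, 0.001], [-0.002, -0.002, -1.0]]
wrist_force: [-0.7, 0.7, 0.1]
opening: 0.056
```

```bash
python3 -c "
from h import *
s=sense();print(s['position'],s['orientation'],s['time'],s['wrist_force']);c=calibration('wrist');snap('wrist','w8.png');snap('side','s8.png')
import pickle;pickle.dump(c,open('w8.pkl','wb'))
im=cv2.imread('pics/w8.png');cv2.imwrite('pics/w8z.png',cv2.resize(im[0:200,140:430],None,fx=2.7,fy=2.7,interpolation=2))
im=cv2.imread('pics/s8.png');cv2.imwrite('pics/s8z.png',cv2.resize(im[200:330,170:370],None,fx=4,fy=4,interpolation=2))
"
```

```text
[ 0.59349509 -0.2050878   0.0893246 ] [[ 0.99379399  0.11122205 -0.00177686]
 [ 0.11122472 -0.99379418  0.00148276]
 [-0.00160091 -0.00167118 -0.99999732]] 9.5167 [-0.65203182  0.68189748  0.12427116]
```

View pics/w8z.png

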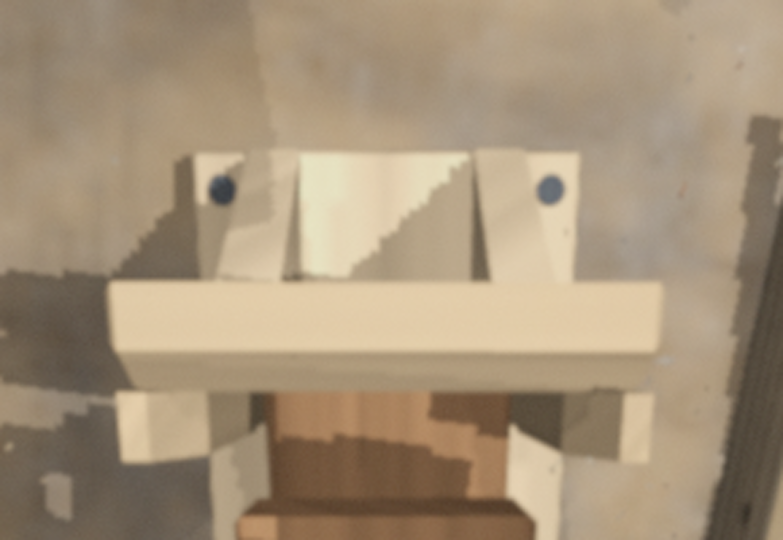

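View pics/s8z.png

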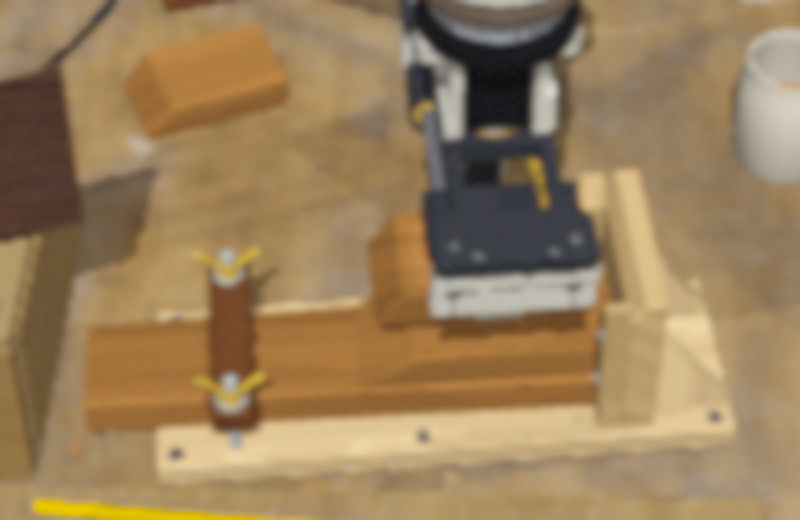

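```bash
python3 -c "
from m import *
c=pickle.load(open('w8.pkl','rb'))
print('====');P=g(c,[(238,515),(536,515)],2.7,(140,0),.1047);print(P,P.mean(0),np.degrees(np.arctan2(*(P[0]-P[1])[::-1]))-90)
print(sense()['position'],np.linalg.norm(P.mean(0)-sense()['position'][:2]))
"|sed -n '/===/,$p'
```

```text
====
[[ 0.6329 -0.173 ]
 [ 0.639  -0.227 ]] [ 0.636 -0.2  ] 6.442584284975339
[ 0.5949 -0.2035  0.0905] 0.04119650662739011
```

>>> carry_out(series=[[[0,0,0,0.3,-0.1,-1.2,-1],[0,0,0,0.7,-0.1,-2.3,-1],[0,0,0,1.1,0,-2.3,-1],[0,0,0,1.5,0,-2.3,-1],[0,0,0,1.7,0,-2.3,-1],[0,0,0,1.7,0,-2.3,-1],[0,0,0,1.8,0,-2.3,-1]]])

```text
time: 10.2
position: [0.6125, -0.2054, 0.0667]
orientation: [[0.994, 0.112, -0.0], [0.112, -0.994, 0.0], [-0.0, -0.0, -1.0]]
wrist_force: [-0.5, -0.5, -0.8]
opening: 0.0558
```

>>> carry_out(series=[[[0,0,0,0.1,0,0,-1],[0,0,0,0.2,0,0,-1],[0,0,0,0.2,0,0,-1]]])

```text
time: 10.45
position: [0.6147, -0.2058, 0.0671]
orientation: [[0.994, 0.112, 0.0], [0.112, -0.994, -0.0], [0.0, 0.0, -1.0]]
wrist_force: [-0.1, -0.4, -0.8]
opening: 0.0556
```

>>> carry_out(series=[[[0,0,0,0.1,0,0,-1],[0,0,0,0.2,0,0,-1],[0,0,0,0.2,0,0,-1]]])

```text
time: 10.7
position: [0.6158, -0.2059, 0.0668]
orientation: [[0.994, 0.111, -0.001], [0.111, -0.994, -0.0], [-0.001, -0.0, -1.0]]
wrist_force: [-2.3, -0.9, 0.5]
opening: 0.0558
```

>>> carry_out(series=[[[0,0,0,-0.1,0.1,0,-1],[0,0,0,-0.1,0.25,0,-1],[0,0,0,0,0.25,-0.05,-1],[0,0,0,0.1,0.25,-0.1,-1],[0,0,0,0.1,0.25,-0.1,-1]]])

```text
time: 11.12
position: [0.6156, -0.2033, 0.0653]
orientation: [[0.994, 0.111, -0.004], [0.111, -0.994, -0.0], [-0.004, -0.0, -1.0]]
wrist_force: [-5.7, 0.9, 1.6]
opening: 0.056
```

>>> carry_out(series=[[[0,0,0,-0.1,0,0,1],[0,0,0,-0.1,0,0,1],[0,0,0,-0.1,0,0,1],[0,0,0,-0.1,0,0,1],[0,0,0,-0.1,0,0.2,1],[0,0,0,-0.1,0,3,1],[0,0,0,-0.5,1,7,1],[0,0,0.1,-2.5,3,10,1],[0,0,0.15,-5,6,11,1],[0,0,0.2,-7.5,9,11,1]]])

```text
time: 11.95
position: [0.5447, -0.1128, 0.1796]
orientation: [[0.951, 0.308, 0.007], [0.308, -0.951, -0.002], [0.006, 0.004, -1.0]]
wrist_force: [0.7, 1.5, -0.5]
opening: 0.092
```

>>> carry_out(series=[[[0,0,0.05,-2.5,3,0,1],[0,0,0.087,-5,6,0,1],[0,0,0.087,-7.5,9,0,1],[0,0,0.087,-10,12,0,1],[0,0,0.087,-11.1,13.2,-3,1],[0,0,0.087,-11.1,13.2,-7,1],[0,0,0.087,-11.1,13.2,-10.5,1],[0,0,0.087,-11.1,13.2,-10.5,1],[0,0,0.087,-11.1,13.2,-10.5,1]]])

```text
time: 12.7
position: [0.4302, 0.0195, 0.0705]
orientation: [[0.921, 0.39, -0.004], [0.39, -0.921, 0.001], [-0.003, -0.002, -1.0]]
wrist_force: [0.0, 0.4, -0.5]
opening: 0.0915
```

```bash
python3 -c "
from h import *
s=sense();print(s['position'],s['orientation'],s['time']);c=calibration('wrist');snap('wrist','w9.png')
import pickle;pickle.dump(c,open('w9.pkl','wb'))
snap('side','s9.png')
im=cv2.imread('pics/w9.png');cv2.imwrite('pics/w9z.png',cv2.resize(im[100:330,140:430],None,fx=2.6,fy=2.6,interpolation=2))
im=cv2.imread('pics/s9.png');cv2.imwrite('pics/s9z.png',cv2.resize(im[200:330,170:370],None,fx=4,fy=4,interpolation=2))
"
```

```text
[0.43021521 0.01950032 0.07045812] [[ 0.92088266  0.38982402 -0.00351585]
 [ 0.38982955 -0.92088646  0.00102843]
 [-0.00283679 -0.00231765 -0.99999329]] 12.7
```

View pics/w9z.png

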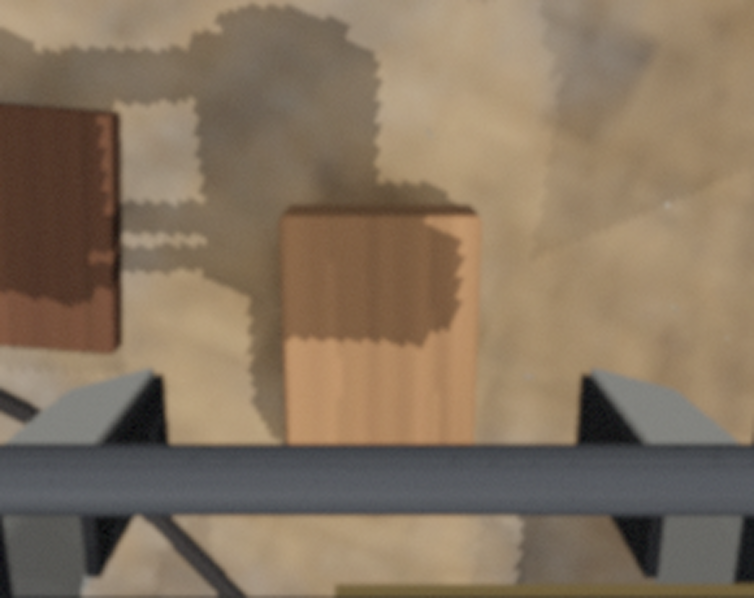

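View pics/s9z.png

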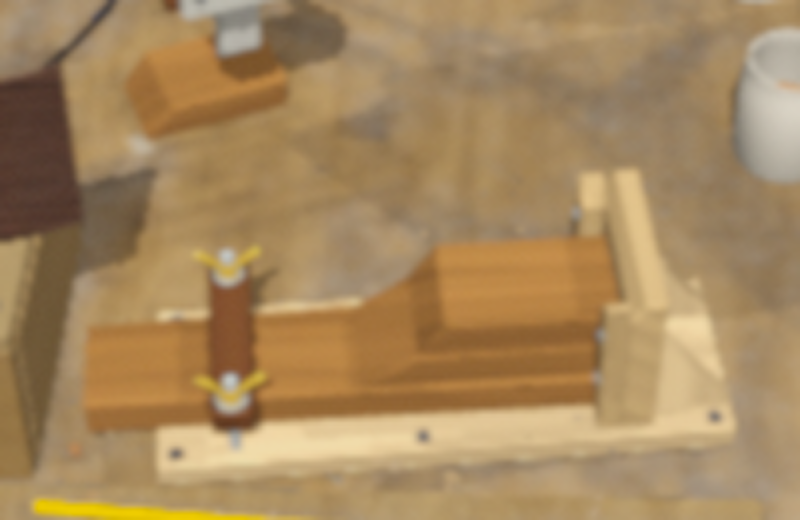

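```bash
python3 -c "
from m import *
c=pickle.load(open('w9.pkl','rb'))
print('====');P=g(c,[(282,213),(479,213)],2.6,(140,100),.022);b=P.mean(0);print(P,b,np.degrees(np.arctan2(*(P[0]-P[1])[::-1]))-90)
s=sense();p=s['position'];print(p);R=s['orientation'];print('in tool',R[:2,:2].T@(b-p[:2]),np.arctan2(R[1,0],R[0,0]))
C=g(c,[(118,112),(118,350)],2.6,(140,100),.010);print('cap edge',C,np.degrees(np.arctan2(*(C[0]-C[1])[::-1])),np.linalg.norm(C[0]-C[1]))
"|sed -n '/===/,$p'
```

```text
====
[[0.4547 0.0573]
 [0.4757 0.008 ]] [0.4652 0.0327] 23.001621287768614
[0.433  0.0193 0.0726]
in tool [0.0349 0.0002] 0.3992082203639679
cap edge [[0.461  0.1103]
 [0.3941 0.0886]] 17.98290489901883 0.07031087352402927
```

>>> carry_out(series=[[[0,0,0,-0.3,-0.1,-3,1],[0,0,0,-0.3,-0.1,-6.7,1],[0,0,0,-0.3,-0.1,-6.7,0.4],[0,0,0,-0.3,-0.1,-6.7,-1],[0,0,0,-0.3,-0.1,-6.7,-1],[0,0,0,-0.3,-0.1,-6.7,-1],[0,0,0,-0.3,-0.1,-6.7,-1],[0,0,0,-0.3,-0.1,-6.7,-1],[0,0,0,-0.3,-0.1,-6.7,-1]]])

```text
time: 13.55
position: [0.4297, 0.0174, 0.0054]
orientation: [[0.922, 0.388, 0.003], [0.388, -0.922, -0.001], [0.002, 0.002, -1.0]]
wrist_force: [-1.5, -1.4, 11.2]
opening: 0.056
```

```bash
python3 -c "
from h import *
s=sense();print(s['position'],s['orientation'],s['opening'])"
```

```text
[0.42967597 0.01737282 0.00542163] [[ 0.92165412  0.38800363  0.00262246]
 [ 0.38800726 -0.92165574 -0.00103631]
 [ 0.00201491  0.00197265 -0.99999602]] 0.05597193058713313
```

>>> carry_out(series=[[[0,0,0,0,0,2,-1],[0,0,0,0.5,-1,5.5,-1],[0,0,-0.05,2.5,-3.5,9,-1],[0,0,-0.15,5,-6.5,11.5,-1],[0,0,-0.2,7.5,-9.8,12.5,-1],[0,0,-0.287,10,-13,12.5,-1],[0,0,-0.287,12.5,-16.2,12.5,-1],[0,0,-0.287,15,-19.5,12.5,-1],[0,0,-0.287,16.9,-22.3,12.5,-1],[0,0,-0.287,16.9,-22.3,12,-1]]])

```text
time: 14.38
position: [0.6013, -0.2158, 0.125]
orientation: [[0.995, 0.101, 0.006], [0.101, -0.995, -0.005], [0.005, 0.006, -1.0]]
wrist_force: [0.6, -2.3, -0.0]
opening: 0.0559
```

>>> carry_out(series=[[[0,0,0,0,0,-0.5,-1],[0,0,0,0,0,-1,-1],[0,0,0,0,0,-1,-1],[0,0,0,0,0,-1,-1]]])

```text
time: 14.72
position: [0.5966, -0.2034, 0.1137]
orientation: [[0.993, 0.114, -0.001], [0.114, -0.993, 0.001], [-0.001, -0.001, -1.0]]
wrist_force: [-0.5, 0.4, -1.3]
opening: 0.056
```

```bash
python3 -c "
from h import *
s=sense();print(s['position'],s['orientation'],s['time'],s['wrist_force']);c=calibration('wrist');snap('wrist','w10.png');snap('side','s10.png')
import pickle;pickle.dump(c,open('w10.pkl','wb'))
im=cv2.imread('pics/w10.png');cv2.imwrite('pics/w10z.png',cv2.resize(im[40:240,140:430],None,fx=2.7,fy=2.7,interpolation=2))
im=cv2.imread('pics/s10.png');cv2.imwrite('pics/s10z.png',cv2.resize(im[200:330,170:370],None,fx=4,fy=4,interpolation=2))
"
```

```text
[ 0.59656259 -0.20338542  0.11374536] [[ 9.93466203e-01  1.14119756e-01 -1.25850483e-03]
 [ 1.14120810e-01 -9.93466558e-01  7.99667445e-04]
 [-1.15902461e-03 -9.38064171e-04 -9.99998888e-01]] 14.7167 [-0.50819311  0.38163505 -1.26150455]
```

View pics/w10z.png

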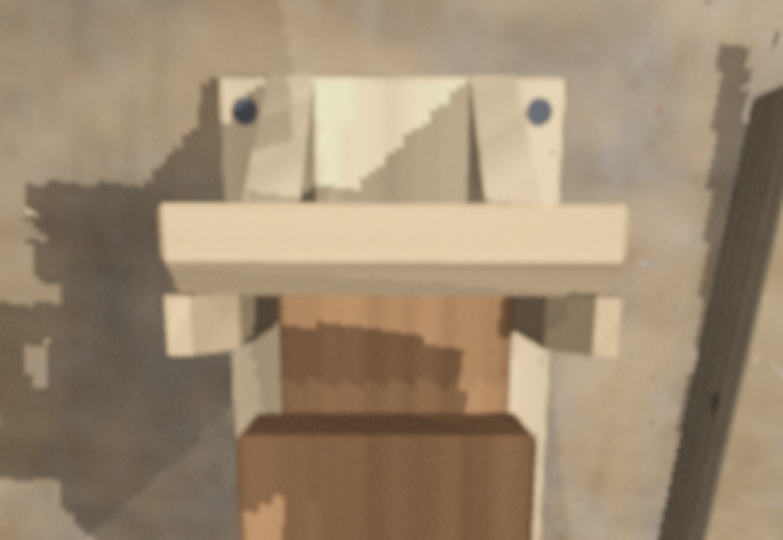

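View pics/s10z.png

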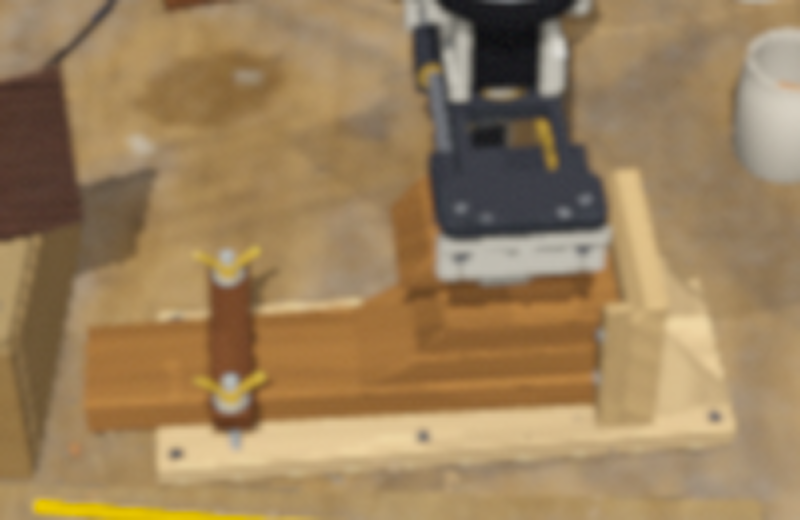

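```bash
python3 -c "
from h import *
s=sense();print(s['position'],s['orientation'][:,0],s['time'])"
```

```text
[ 0.59729659 -0.20396545  0.11441602] [9.93525056e-01 1.13613176e-01 1.00224471e-04] 14.8167
```

>>> carry_out(series=[[[0,0,0,0.2,0,-1.2,-1],[0,0,0,0.6,0,-2.6,-1],[0,0,0,1.1,0.1,-2.6,-1],[0,0,0,1.5,0.1,-2.6,-1],[0,0,0,1.8,0.1,-2.6,-1],[0,0,0,1.8,0.1,-2.6,-1],[0,0,0,1.9,0.1,-2.6,-1]]])

```text
time: 15.4
position: [0.6165, -0.204, 0.0876]
orientation: [[0.994, 0.112, -0.0], [0.112, -0.994, 0.0], [-0.0, -0.0, -1.0]]
wrist_force: [-0.2, -0.9, -0.7]
opening: 0.0559
```

>>> carry_out(series=[[[0,0,0,0.1,0,0,-1],[0,0,0,0.2,0,0,-1],[0,0,0,0.2,0,0,-1]]])

```text
time: 15.65
position: [0.6187, -0.2043, 0.0881]
orientation: [[0.994, 0.112, 0.0], [0.112, -0.994, -0.0], [0.0, 0.0, -1.0]]
wrist_force: [0.2, -0.2, -1.3]
opening: 0.0559
```

>>> carry_out(series=[[[0,0,0,0,0.1,0,-1],[0,0,0,0.1,0.13,-0.1,-1],[0,0,0,0.2,0.13,-0.1,-1],[0,0,0,0.2,0.13,-0.15,-1]]])

```text
time: 15.98
position: [0.6202, -0.2029, 0.0864]
orientation: [[0.994, 0.112, -0.001], [0.112, -0.994, 0.0], [-0.001, -0.0, -1.0]]
wrist_force: [-1.7, 0.4, -0.3]
opening: 0.056
```

>>> carry_out(series=[[[0,0,0,0.1,0,0,-1],[0,0,0,0.1,0,0,-1],[0,0,0,0.1,0,0,-1]]])

```text
time: 16.23
position: [0.6203, -0.203, 0.086]
orientation: [[0.994, 0.111, -0.002], [0.111, -0.994, 0.0], [-0.002, -0.0, -1.0]]
wrist_force: [-3.8, -0.1, 0.8]
opening: 0.0557
```

>>> carry_out(series=[[[0,0,0,-0.1,0,0,1],[0,0,0,-0.1,0,0,1],[0,0,0,-0.1,0,0,1],[0,0,0,-0.1,0,0,1],[0,0,0,-0.1,0,0.2,1],[0,0,0,-0.1,0,3,1],[0,0,0,-1,2,6,1],[0,0,0.1,-3,5,8,1],[0,0,0.15,-5,8.3,9,1],[0,0,0.2,-7,11.6,9,1]]])

```text
time: 17.07
position: [0.553, -0.0858, 0.1795]
orientation: [[0.951, 0.308, 0.006], [0.308, -0.951, -0.001], [0.005, 0.003, -1.0]]
wrist_force: [1.3, 1.1, -0.1]
opening: 0.0916
```

>>> carry_out(series=[[[0,0,0.01,-2,3.3,0,1],[0,0,0.01,-4,6.6,0,1],[0,0,0.01,-6,9.9,0,1],[0,0,0.01,-8,13.2,0,1],[0,0,0.01,-10,16.5,-1,1],[0,0,0.01,-12,19.8,-3,1],[0,0,0.01,-13.2,21.4,-6,1],[0,0,0.01,-13.2,21.4,-10,1],[0,0,0.01,-13.2,21.4,-10.5,1],[0,0,0.01,-13.2,21.4,-10.5,1]]])

```text
time: 17.9
position: [0.4176, 0.1269, 0.0702]
orientation: [[0.948, 0.318, -0.005], [0.318, -0.948, -0.001], [-0.005, -0.001, -1.0]]
wrist_force: [0.2, -0.1, -0.4]
opening: 0.0918
```

```bash
python3 -c "
from h import *
s=sense();print(s['position'],s['orientation'],s['time']);c=calibration('wrist');snap('wrist','w11.png')
import pickle;pickle.dump(c,open('w11.pkl','wb'))
snap('side','s11.png')
im=cv2.imread('pics/w11.png');cv2.imwrite('pics/w11z.png',cv2.resize(im[100:330,140:430],None,fx=2.6,fy=2.6,interpolation=2))
im=cv2.imread('pics/s11.png');cv2.imwrite('pics/s11z.png',cv2.resize(im[200:330,170:370],None,fx=4,fy=4,interpolation=2))
"
```

```text
[0.41764821 0.12691106 0.07021957] [[ 9.48103918e-01  3.17927232e-01 -4.60834843e-03]
 [ 3.17927662e-01 -9.48114744e-01 -6.58422183e-04]
 [-4.57857344e-03 -8.40868790e-04 -9.99989165e-01]] 17.9
```

View pics/w11z.png

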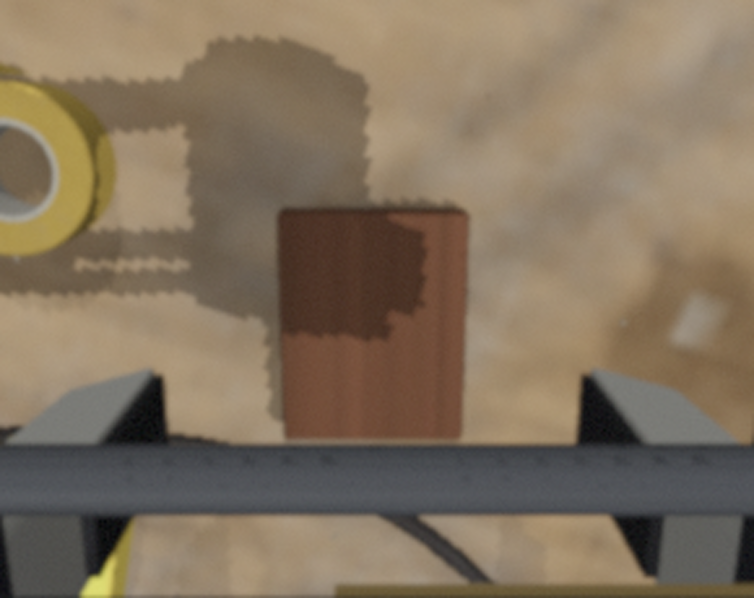

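View pics/s11z.png

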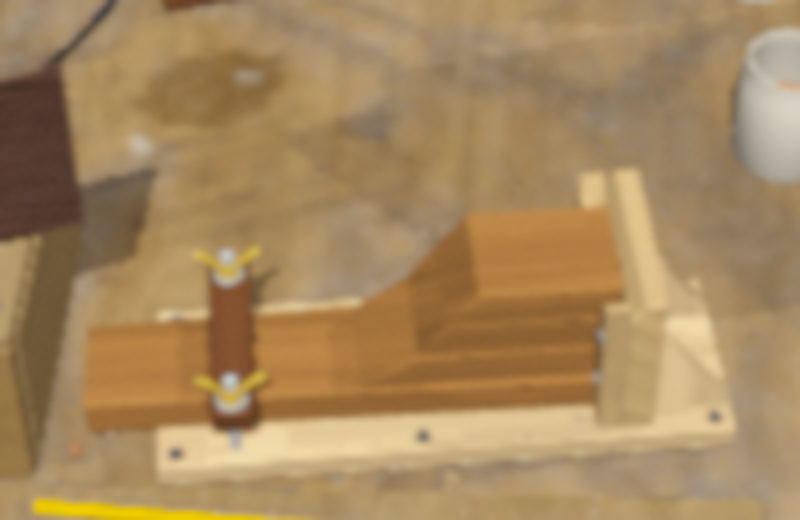

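```bash
python3 -c "
from m import *
c=pickle.load(open('w11.pkl','rb'))
print('====')
s=sense();p=np.array([.41765,.12691]);R=np.array([[.9481,.3179],[.3179,-.9481]])
tt=lambda P:(P-p)@R
P=g(c,[(278,211),(468,211),(462,438),(285,438)],2.6,(140,100),.01);print(tt(P),tt(P).mean(0))
print('cord',tt(g(c,[(10,432),(110,432),(200,438),(410,520),(470,570)],2.6,(140,100),.003)))
print(s['position'],s['orientation'][:,0])
"|sed -n '/===/,$p'
```

```text
====
[[ 0.0359 -0.0277]
 [ 0.036   0.0269]
 [-0.0353  0.0274]
 [-0.0353 -0.0278]] [ 0.0003 -0.0003]
cord [[-0.0367 -0.1171]
 [-0.0367 -0.0849]
 [-0.0388 -0.0561]
 [-0.0684  0.012 ]
 [-0.0875  0.0326]]
[0.4207 0.1272 0.0727] [0.9489 0.3156 0.0013]
```

>>> carry_out(series=[[[0,0,0,-0.2,0,-3,1],[0,0,0,-0.2,0,-6,1],[0,0,0,-0.2,0,-6.9,1],[0,0,0,-0.2,0,-6.9,0.4],[0,0,0,-0.2,0,-6.9,-1],[0,0,0,-0.2,0,-6.9,-1],[0,0,0,-0.2,0,-6.9,-1],[0,0,0,-0.2,0,-6.9,-1],[0,0,0,-0.2,0,-6.9,-1],[0,0,0,-0.2,0,-6.9,-1]]])

```text
time: 18.83
position: [0.4182, 0.127, 0.0033]
orientation: [[0.949, 0.316, 0.002], [0.316, -0.949, -0.0], [0.001, 0.001, -1.0]]
wrist_force: [-1.0, -1.2, 7.8]
opening: 0.0559
```

```bash
python3 -c "
from h import *
s=sense();print(s['position'],s['orientation'],s['opening'])"
```

```text
[0.41821849 0.1270316  0.0032634 ] [[ 9.48719768e-01  3.16114441e-01  1.56915148e-03]
 [ 3.16115104e-01 -9.48720826e-01 -1.87935007e-04]
 [ 1.42927772e-03  6.74330140e-04 -9.99998751e-01]] 0.05586344771722328
```

>>> carry_out(series=[[[0,0,0,0,0,2,-1],[0,0,0,0.5,-0.8,5.5,-1],[0,0,-0.05,2,-3.3,9,-1],[0,0,-0.1,4,-6.5,12,-1],[0,0,-0.15,6,-9.8,14,-1],[0,0,-0.21,8,-13,14,-1],[0,0,-0.21,10,-16.3,14,-1],[0,0,-0.21,12,-19.5,14,-1],[0,0,-0.21,14,-22.8,14,-1],[0,0,-0.21,16,-26,14,-1]]])

```text
time: 19.67
position: [0.5779, -0.1356, 0.1426]
orientation: [[0.994, 0.111, -0.0], [0.111, -0.994, -0.001], [-0.0, 0.001, -1.0]]
wrist_force: [1.1, 1.4, 0.7]
opening: 0.0553
```

>>> carry_out(series=[[[0,0,0,2,-3.3,0,-1],[0,0,0,3.5,-5.8,0,-1],[0,0,0,4.3,-7,0,-1],[0,0,0,4.3,-7,-0.5,-1],[0,0,0,4.3,-7,-0.5,-1],[0,0,0,4.3,-7,-0.5,-1]]])

```text
time: 20.17
position: [0.6194, -0.2011, 0.1367]
orientation: [[0.994, 0.113, -0.002], [0.113, -0.994, 0.002], [-0.002, -0.002, -1.0]]
wrist_force: [-0.5, 1.3, -0.2]
opening: 0.0554
```

```bash
python3 -c "
from h import *
s=sense();print(s['position'],s['orientation'],s['time'],s['wrist_force']);c=calibration('wrist');snap('wrist','w12.png');snap('side','s12.png')
import pickle;pickle.dump(c,open('w12.pkl','wb'))
im=cv2.imread('pics/w12.png');cv2.imwrite('pics/w12z.png',cv2.resize(im[40:240,140:430],None,fx=2.7,fy=2.7,interpolation=2))
im=cv2.imread('pics/s12.png');cv2.imwrite('pics/s12z.png',cv2.resize(im[200:330,170:370],None,fx=4,fy=4,interpolation=2))
print(sense()['position'])
"
```

```text
[ 0.61940556 -0.20112142  0.13670821] [[ 0.99356743  0.11322593 -0.00191102]
 [ 0.11322914 -0.99356751  0.00166253]
 [-0.00171049 -0.00186822 -0.99999679]] 20.1667 [-0.48895622  1.29385666 -0.2484627 ]
[ 0.61990802 -0.20087589  0.13748414]
```

View pics/w12z.png

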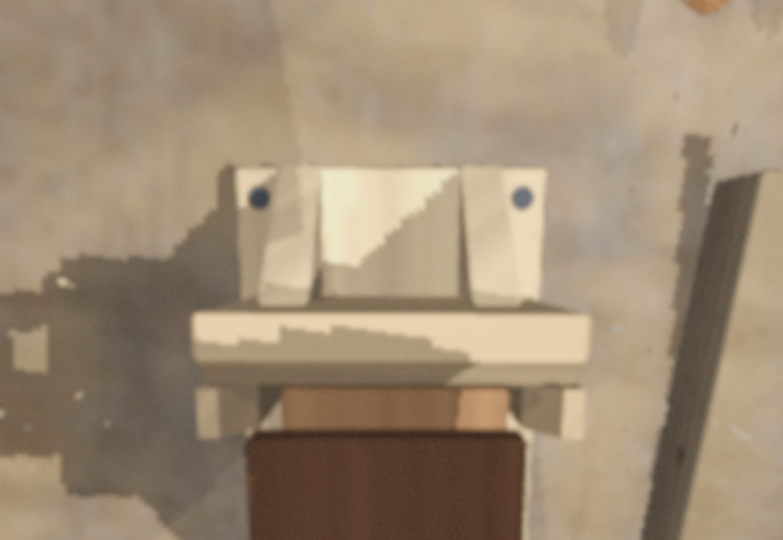

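View pics/s12z.png

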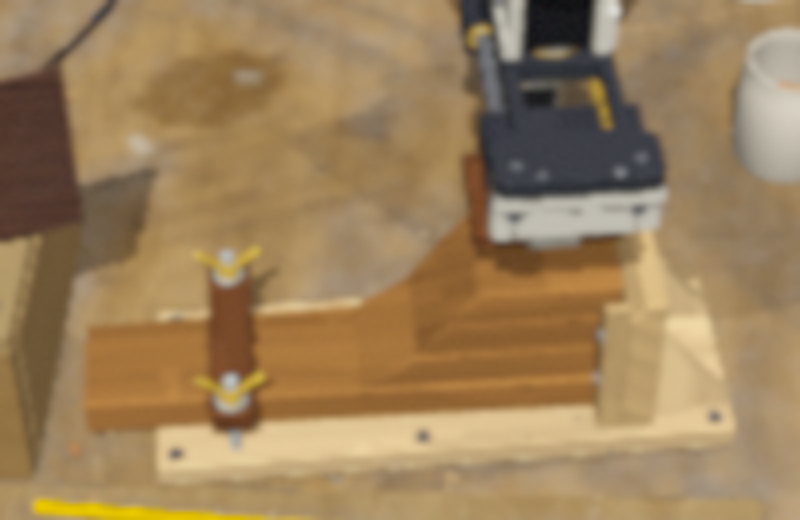

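```bash
python3 -c "
from m import *
c=pickle.load(open('w12.pkl','rb'))
print('====')
for L,z in [([(248,435),(525,433)],.1434),([(284,387),(508,387)],.103),([(192,312),(590,314)],.107)]:
    P=g(c,L,2.7,(140,40),z);print(P,P.mean(0),np.linalg.norm(P[1]-P[0]))
"|sed -n '/===/,$p'
```

```text
====
[[ 0.6516 -0.1697]
 [ 0.6582 -0.2235]] [ 0.6549 -0.1966] 0.05413434689038612
[[ 0.6548 -0.1714]
 [ 0.6611 -0.2256]] [ 0.658  -0.1985] 0.05460347537700916
[[ 0.6706 -0.1491]
 [ 0.6808 -0.2413]] [ 0.6757 -0.1952] 0.0927264576371547
```

>>> carry_out(series=[[[0,0,0,0.1,-0.1,-1.5,-1],[0,0,0,0.15,-0.15,-2.5,-1],[0,0,0,0.15,-0.15,-2.9,-1],[0,0,0,0.15,-0.15,-2.9,-1],[0,0,0,0.15,-0.15,-2.9,-1]]])

```text
time: 20.68
position: [0.6215, -0.2041, 0.1076]
orientation: [[0.994, 0.112, -0.001], [0.112, -0.994, 0.0], [-0.001, -0.001, -1.0]]
wrist_force: [0.3, 0.3, -0.2]
opening: 0.0555
```

```bash
python3 -c "
from h import *
s=sense();print(s['position'],s['orientation'],s['time'],s['wrist_force'])"
```

```text
[ 0.62148876 -0.20408999  0.10756419] [[ 9.93703262e-01  1.12037676e-01 -1.17778961e-03]
 [ 1.12038272e-01 -9.93703789e-01  4.52488280e-04]
 [-1.11967826e-03 -5.81596592e-04 -9.99999204e-01]] 20.6833 [ 0.3315515   0.27681555 -0.20441209]
```

y +0.1, down 1 mm, then release.

>>> carry_out(series=[[[0,0,0,0,0.1,0,-1],[0,0,0,0,0.1,-0.1,-1],[0,0,0,0,0.1,-0.15,-1],[0,0,0,0,0.1,-0.15,-1]]])

```text
time: 21.02
position: [0.6219, -0.2034, 0.1068]
orientation: [[0.994, 0.112, -0.0], [0.112, -0.994, 0.0], [-0.0, -0.0, -1.0]]
wrist_force: [-0.1, -0.1, -0.7]
opening: 0.0553
```

>>> carry_out(series=[[[0,0,0,0,0,-0.05,-1],[0,0,0,0,0,-0.05,0.8],[0,0,0,0,0,-0.05,0.8],[0,0,0,0,0,-0.05,0.8],[0,0,0,0,0,-0.05,0.8],[0,0,0,0,0,1,0.8],[0,0,0,0,0,4,0.8],[0,0,0,-0.3,3,8,0.8],[0,0,-0.02,-0.6,7,10,0.7],[0,0,-0.05,-1,11,10,0.6]]])

```text
time: 21.85
position: [0.6157, -0.1029, 0.2115]
orientation: [[0.998, 0.056, 0.008], [0.056, -0.998, -0.002], [0.008, 0.002, -1.0]]
wrist_force: [1.6, -0.2, 0.2]
opening: 0.0757
```

```bash
python3 -c "
from h import *
s=sense();print(s['position'],s['time'],s['wrist_force']);snap('side','s13.png')
im=cv2.imread('pics/s13.png');cv2.imwrite('pics/s13z.png',cv2.resize(im[130:330,170:400],None,fx=3,fy=3,interpolation=2))
w2=__import__('pickle').load(open('w2.pkl','rb'))
for z in (0,.03,.06): print(onz(w2,[(134,100)],z))
"
```

```text
[ 0.61571337 -0.10293562  0.21148219] 21.85 [ 1.62045932 -0.19736639  0.21197891]
[[0.56933181 0.33362438 0.        ]]
[[0.56617983 0.31921179 0.03      ]]
[[0.56302786 0.30479921 0.06      ]]
```

View pics/s13z.png

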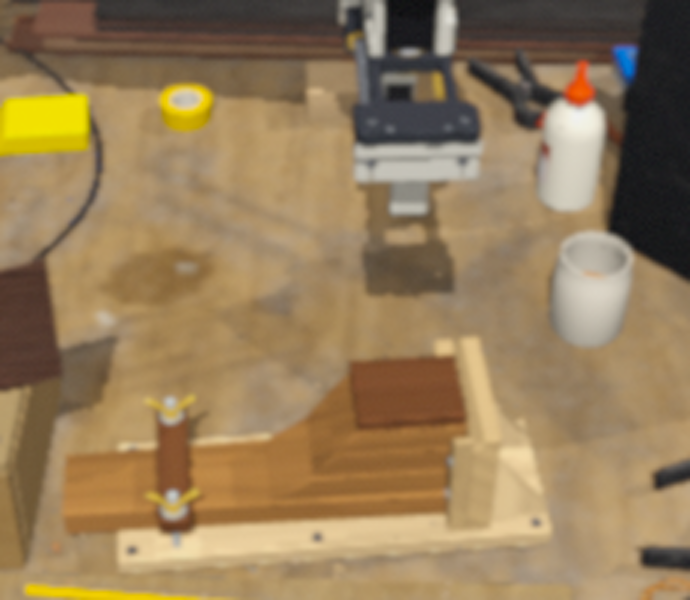

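>>> carry_out(series=[[[0,0,0,-0.3,4,0,0.6],[0,0,0,-0.6,8,0,0.52],[0,0,0,-1,12,0,0.52],[0,0,0,-1.3,16,0,0.52],[0,0,0,-1.6,20,0,0.52],[0,0,0,-2,24,0,0.52],[0,0,0,-2.3,28,-2,0.52],[0,0,0,-2.6,32,-4,0.52],[0,0,0,-2.9,34.8,-7,0.52],[0,0,0,-2.9,34.8,-9,0.52]]])

```text
time: 22.73
position: [0.5812, 0.2554, 0.1165]
orientation: [[0.997, 0.071, 0.001], [0.071, -0.997, 0.006], [0.001, -0.006, -1.0]]
wrist_force: [-1.5, 0.6, -0.1]
opening: 0.0693
```

>>> carry_out(series=[[[0,0,0,0,0,0,0.52],[0,0,0,0,0,0,0.52]]])

```text
time: 22.9
position: [0.5827, 0.2462, 0.1153]
orientation: [[0.998, 0.063, -0.003], [0.063, -0.998, -0.001], [-0.003, 0.001, -1.0]]
wrist_force: [-0.1, 0.2, 0.0]
opening: 0.0696
```

```bash
python3 -c "
from h import *
s=sense();print(s['position'],s['orientation'],s['time'],s['opening']);c=calibration('wrist');snap('wrist','w14.png');
import pickle;pickle.dump(c,open('w14.pkl','wb'))
im=cv2.imread('pics/w14.png');cv2.imwrite('pics/w14z.png',cv2.resize(im[100:330,60:350],None,fx=2.6,fy=2.6,interpolation=2))
snap('side','s14.png');snap('scene','c14.png');print(sense()['position'])
a=cv2.imread('pics/s14.png')[130:250,200:360];b=cv2.imread('pics/c14.png')[150:350,60:330]
cv2.imwrite('pics/s14z.png',cv2.resize(a,None,fx=4,fy=4,interpolation=2));cv2.imwrite('pics/c14z.png',cv2.resize(b,None,fx=2.8,fy=2.8,interpolation=2))
"
```

```text
[0.58272591 0.24615817 0.11525254] [[ 0.99799453  0.06324365 -0.00267576]
 [ 0.06323986 -0.99799726 -0.00147748]
 [-0.00276384  0.00130531 -0.99999533]] 22.9 0.06963546282331207
[0.58559768 0.24524688 0.11794417]
```

View pics/w14z.png

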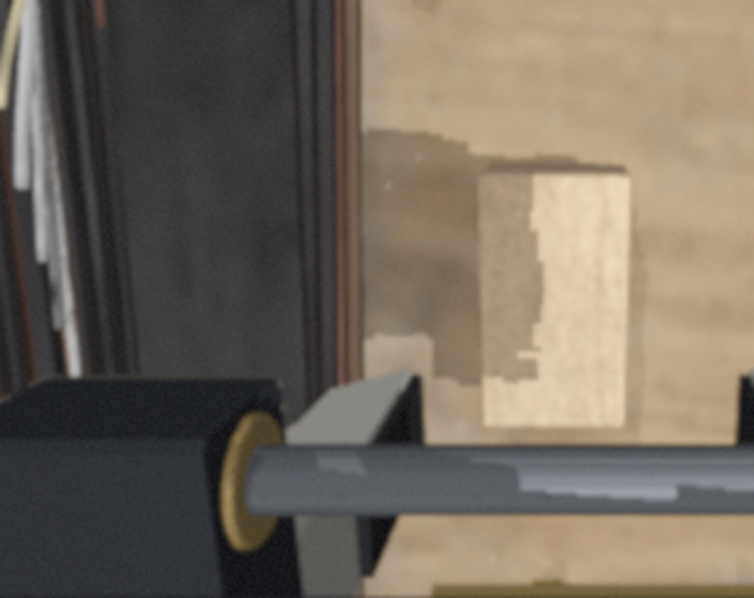

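View pics/s14z.png

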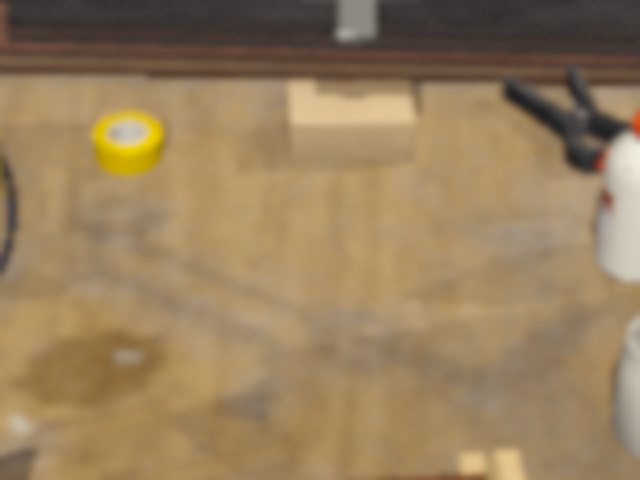

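View pics/c14z.png

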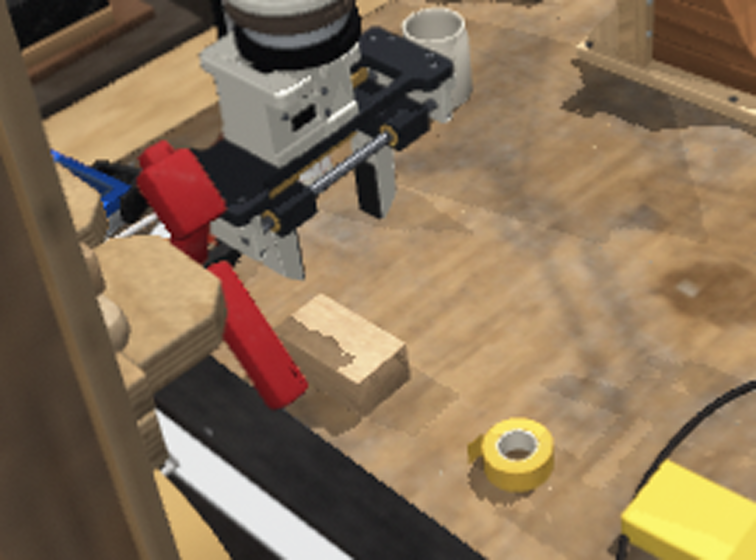

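```bash
python3 -c "
from m import *
c=pickle.load(open('w14.pkl','rb'))
print('====')
P=g(c,[(480,174),(630,174),(626,427),(484,427)],2.6,(60,100),.036);rep('caul',P,0);print(P)
for z in (0,.02,.04,.06): print(z,g(c,[(362,200),(335,200)],2.6,(60,100),z))
for z in (0,.02,.04,.06): print(z,onz(w2,[(134,100),(129,60)],z))
p=[.58273,.24616];R=np.array([[.99799,.06324],[.06324,-.99799]]);print('tool',(P.mean(0)-p)@R)
s=sense();print(s['position'],s['orientation'][:,0])
"|sed -n '/===/,$p'
```

```text
====
caul butt mid [0.6266 0.2571] center [0.5842 0.2548] len 0.08486250832566096 0.08486905733484239 wid 0.04630480761105231 0.0479792448342717 yaw 3.1650909783971652 176.34682103702838
[[0.6251 0.2802]
 [0.628  0.234 ]
 [0.5434 0.2285]
 [0.5403 0.2763]]
0 [[0.609  0.3266]
 [0.6084 0.3363]]
0.02 [[0.6122 0.3211]
 [0.6116 0.33  ]]
0.04 [[0.6153 0.3155]
 [0.6148 0.3238]]
0.06 [[0.6185 0.31  ]
 [0.618  0.3175]]
0 [[0.5693 0.3336 0.    ]
 [0.6245 0.3343 0.    ]]
0.02 [[0.5672 0.324  0.02  ]
 [0.6201 0.3247 0.02  ]]
0.04 [[0.5651 0.3144 0.04  ]
 [0.6157 0.3151 0.04  ]]
0.06 [[0.563  0.3048 0.06  ]
 [0.6113 0.3054 0.06  ]]
tool [ 0.002  -0.0085]
[0.5856 0.2452 0.1179] [0.9982 0.0593 0.0028]
```

View pics/w14.png

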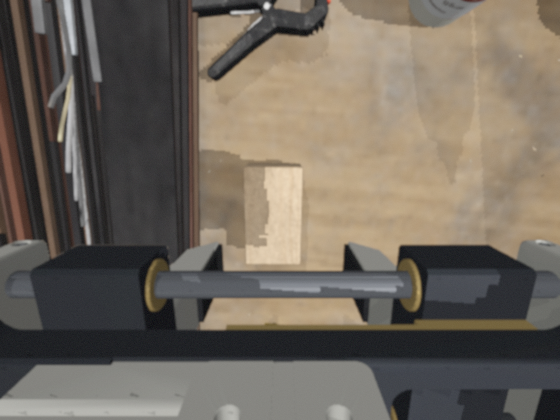

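```bash
python3 -c "
import cv2,numpy as np
a=cv2.imread('pics/w2.png')[40:190,60:180];b=cv2.imread('pics/w14.png')[80:230,60:230]
a=np.clip(a.astype(float)*1.8,0,255).astype('uint8');b=np.clip(b.astype(float)*1.8,0,255).astype('uint8')
cv2.imwrite('pics/ab.png',np.hstack([cv2.resize(a,None,fx=2.6,fy=2.6,interpolation=2),cv2.resize(b,None,fx=2.6,fy=2.6,interpolation=2)]))
a=cv2.imread('pics/side0.png')[60:180,200:400];a=np.clip(a.astype(float)*1.6,0,255).astype('uint8');cv2.imwrite('pics/s0b.png',cv2.resize(a,None,fx=4,fy=4,interpolation=2))
"
```

```text
(no output)
```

View pics/ab.png

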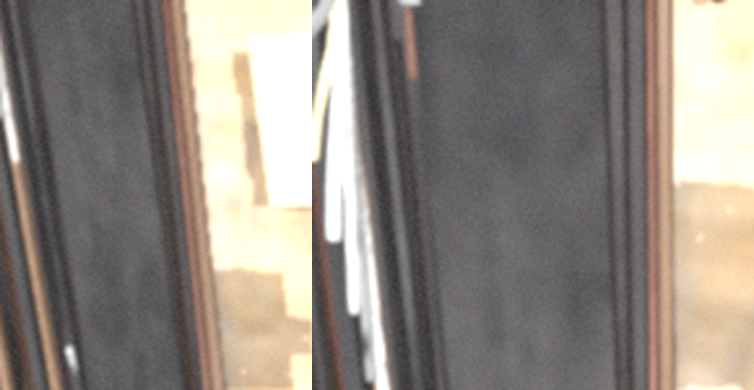

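View pics/s0b.png

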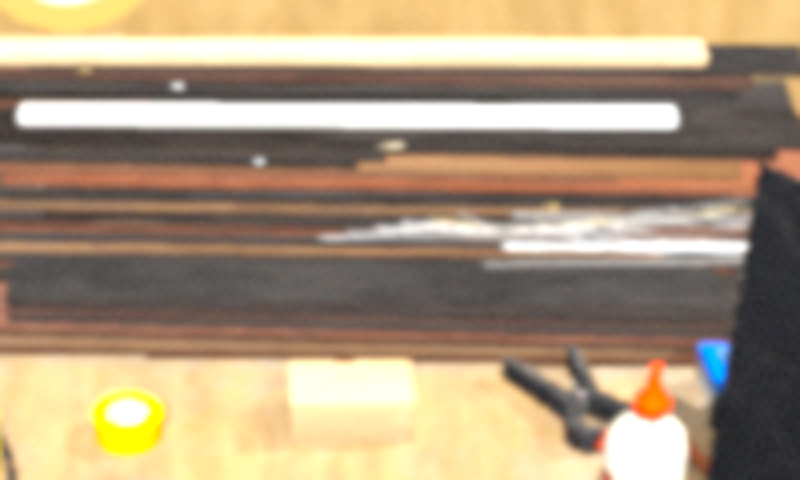

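```bash
python3 -c "
from m import *
c=pickle.load(open('w14.pkl','rb'));sd=calibration('side')
print('====')
f2=lambda x,y:(60+(x+.5)/2.6-.5,40+(y+.5)/2.6-.5); f14=lambda x,y:(60+(x-312+.5)/2.6-.5,80+(y+.5)/2.6-.5)
for z in (.02,.04,.06,.08,.1,.12): print(z,'black',onz(w2,[f2(143,100),f2(160,200)],z)[:,:2].ravel(),onz(c,[f14(605,150),f14(610,300)],z)[:,:2].ravel(),'outer',onz(w2,[f2(185,50),f2(205,200)],z)[:,:2].ravel(),onz(c,[f14(673,150),f14(673,300)],z)[:,:2].ravel(), onz(sd,[(200+340/4,60+305/4),(200+340/4,60+358/4)],z)[:,1])
"|sed -n '/===/,$p'
```

```text
====
0.02 black [0.5963 0.3481 0.544  0.3457] [0.6437 0.3428 0.5945 0.3428] outer [0.6215 0.3219 0.5443 0.3201] [0.6451 0.321  0.5959 0.3216] [0.3745 0.3069]
0.04 black [0.5929 0.3375 0.5429 0.3351] [0.6443 0.3356 0.5991 0.3356] outer [0.617  0.3124 0.5432 0.3106] [0.6456 0.3155 0.6003 0.316 ] [0.3442 0.2781]
0.06 black [0.5896 0.3268 0.5419 0.3246] [0.645  0.3283 0.6036 0.3283] outer [0.6125 0.3029 0.5421 0.3012] [0.6462 0.31   0.6047 0.3104] [0.3138 0.2494]
0.08 black [0.5862 0.3161 0.5408 0.314 ] [0.6457 0.3211 0.6081 0.3211] outer [0.608  0.2934 0.541  0.2918] [0.6467 0.3045 0.6092 0.3049] [0.2835 0.2206]
0.1 black [0.5828 0.3055 0.5397 0.3034] [0.6463 0.3138 0.6127 0.3138] outer [0.6036 0.2839 0.5399 0.2823] [0.6473 0.2989 0.6136 0.2993] [0.2532 0.1919]
0.12 black [0.5794 0.2948 0.5386 0.2929] [0.647  0.3066 0.6172 0.3066] outer [0.5991 0.2743 0.5388 0.2729] [0.6478 0.2934 0.618  0.2937] [0.2228 0.1632]
```

>>> carry_out(series=[[[0,0,0,-0.1,0.95,-2,0.52],[0,0,0,-0.1,0.95,-5,0.52],[0,0,0,-0.1,0.95,-8.5,0.52],[0,0,0,-0.1,0.95,-10.2,0.52],[0,0,0,-0.1,0.95,-10.2,0.52],[0,0,0,-0.1,0.95,-10.2,-1],[0,0,0,-0.1,0.95,-10.2,-1],[0,0,0,-0.1,0.95,-10.2,-1],[0,0,0,-0.1,0.95,-10.2,-1],[0,0,0,-0.1,0.95,-10.2,-1]]])

```text
time: 23.88
position: [0.5843, 0.2564, 0.0162]
orientation: [[0.998, 0.061, 0.003], [0.061, -0.998, 0.001], [0.003, -0.001, -1.0]]
wrist_force: [-0.8, -0.6, 6.9]
opening: 0.048
```

```bash
python3 -c "
from h import *
s=sense();print(s['position'],s['orientation'],s['opening'],s['wrist_force'])"
```

```text
[0.58432946 0.25639153 0.01623934] [[ 9.98107426e-01  6.14057824e-02  3.30086528e-03]
 [ 6.14035568e-02 -9.98112723e-01  7.71512200e-04]
 [ 3.34201094e-03 -5.67367187e-04 -9.99994255e-01]] 0.04798770451010235 [-0.79276521 -0.59303058  6.86000227]
```

>>> carry_out(series=[[[0,0,0,0,0,3,-1],[0,0,0,0,0,7,-1],[0,0,0,0.3,-2,10.5,-1],[0,0,0,0.6,-5.5,13,-1],[0,0,0,1,-9.5,14,-1],[0,0,0,1.4,-13.5,14.5,-1],[0,0,0,1.7,-17.5,14.5,-1],[0,0,0.02,2,-21.5,14.5,-1],[0,0,0.04,2.3,-25.5,14.5,-1],[0,0,0.05,2.6,-29.5,14.5,-1]]])

```text
time: 24.72
position: [0.6086, -0.041, 0.1598]
orientation: [[0.994, 0.113, 0.001], [0.113, -0.994, -0.001], [0.001, 0.001, -1.0]]
wrist_force: [0.3, -0.6, -1.6]
opening: 0.0478
```

>>> carry_out(series=[[[0,0,0,0.3,-4,0,-1],[0,0,0,0.6,-8,0,-1],[0,0,0,0.9,-12,0,-1],[0,0,0,1.1,-15,0,-1],[0,0,0,1.1,-16.4,0,-1],[0,0,0,1.1,-16.4,0,-1],[0,0,0,1.1,-16.4,0,-1],[0,0,0,1.1,-16.4,0,-1]]])

```text
time: 25.38
position: [0.6199, -0.2002, 0.1594]
orientation: [[0.993, 0.114, 0.0], [0.114, -0.993, 0.002], [0.001, -0.002, -1.0]]
wrist_force: [-0.1, 0.3, -0.7]
opening: 0.0477
```

```bash
python3 -c "
from h import *
s=sense();print(s['position'],s['orientation'],s['time'],s['wrist_force']);c=calibration('wrist');snap('wrist','w15.png');snap('side','s15.png')
import pickle;pickle.dump(c,open('w15.pkl','wb'))
im=cv2.imread('pics/w15.png');cv2.imwrite('pics/w15z.png',cv2.resize(im[60:330,140:430],None,fx=2.2,fy=2.2,interpolation=2))
im=cv2.imread('pics/s15.png');cv2.imwrite('pics/s15z.png',cv2.resize(im[180:330,170:370],None,fx=4,fy=4,interpolation=2))
"
```

```text
[ 0.61990631 -0.20015714  0.1593855 ] [[ 9.93443556e-01  1.14323168e-01  3.39364942e-04]
 [ 1.14322446e-01 -9.93442274e-01  1.68110895e-03]
 [ 5.29329181e-04 -1.63128983e-03 -9.99998529e-01]] 25.3833 [-0.07134757  0.26440199 -0.70450201]
```

View pics/w15z.png

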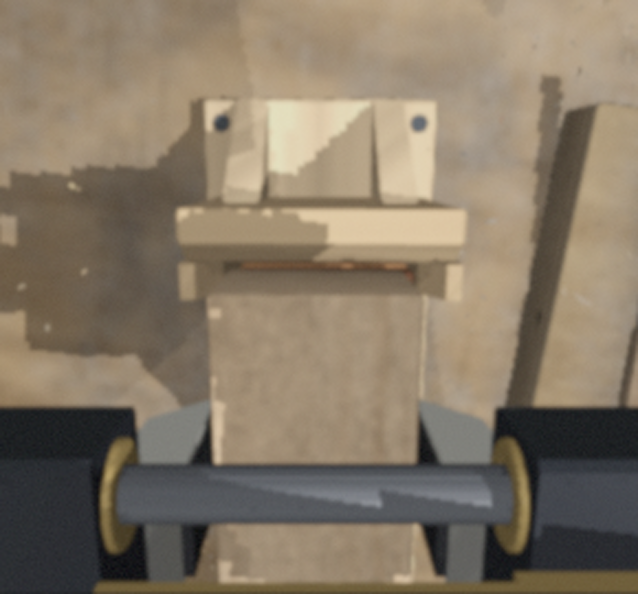

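View pics/s15z.png

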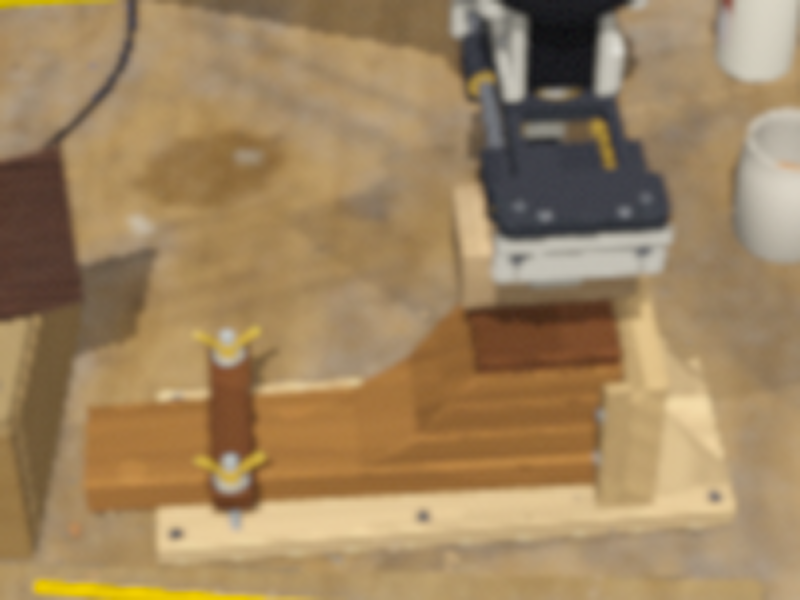

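>>> carry_out(series=[[[0,0,0,0,0,-1,-1],[0,0,0,0,0,-2,-1],[0,0,0,0,0,-2.5,-1],[0,0,0,0,0,-2.7,-1],[0,0,0,0,0,-2.7,-1]]])

```text
time: 25.9
position: [0.619, -0.2027, 0.1306]
orientation: [[0.994, 0.112, -0.002], [0.112, -0.994, 0.001], [-0.002, -0.001, -1.0]]
wrist_force: [-0.6, -0.1, -2.0]
opening: 0.0479
```

```bash
python3 -c "
from h import *
s=sense();print(s['position'],s['orientation'],s['time'],s['wrist_force'])"
```

```text
[ 0.61895079 -0.20266511  0.13064746] [[ 9.93707902e-01  1.11983899e-01 -2.05225139e-03]
 [ 1.11985680e-01 -9.93709519e-01  7.73854195e-04]
 [-1.95268253e-03 -9.98807796e-04 -9.99997595e-01]] 25.9 [-0.57476796 -0.11740506 -1.97591223]
```

>>> carry_out(series=[[[0,0,0,0.15,0,0,-1],[0,0,0,0.2,0,0,-1],[0,0,0,0.2,0,0,-1]]])

```text
time: 26.15
position: [0.6223, -0.2031, 0.1325]
orientation: [[0.994, 0.111, 0.001], [0.111, -0.994, -0.0], [0.001, 0.0, -1.0]]
wrist_force: [-0.7, -0.7, -1.3]
opening: 0.0477
```

>>> carry_out(series=[[[0,0,0,0,0,-0.15,-1],[0,0,0,0,0,-0.3,-1],[0,0,0,0,0,-0.3,-1],[0,0,0,0,0,-0.3,-1]]])

```text
time: 26.48
position: [0.622, -0.2031, 0.1293]
orientation: [[0.994, 0.112, 0.001], [0.112, -0.994, -0.0], [0.001, 0.0, -1.0]]
wrist_force: [0.6, -0.3, 0.1]
opening: 0.0482
```

Seated (z and the force agree). Release and lift.

>>> carry_out(series=[[[0,0,0,0,0,0,0.5],[0,0,0,0,0,0,0.6],[0,0,0,0,0,0,0.6],[0,0,0,0,0,0,0.6],[0,0,0,0,0,1,0.6],[0,0,0,0,0,4,0.6],[0,0,0,0,0,8,0.6],[0,0,0,-2,3,10,0.6],[0,0,0,-4,6,10,0.6],[0,0,0,-6,9,10,0.6]]])

```text
time: 27.32
position: [0.5625, -0.112, 0.2317]
orientation: [[0.994, 0.11, 0.004], [0.11, -0.994, -0.001], [0.004, 0.001, -1.0]]
wrist_force: [-0.1, 1.0, -0.8]
opening: 0.0731
```

>>> carry_out(series=[[[0,0,0,-2,3,0,0.6],[0,0,0,-4,6,0,0.6],[0,0,0,-6,9,0,0.6],[0,0,0,-6,9,0,0.6],[0,0,0,-6,9,0,0.6],[0,0,0,-6,9,0,0.6]]])

```text
time: 27.82
position: [0.5023, -0.0235, 0.2299]
orientation: [[0.994, 0.112, 0.001], [0.112, -0.994, -0.001], [0.001, 0.001, -1.0]]
wrist_force: [0.4, -0.2, 0.4]
opening: 0.0733
```

```bash
python3 -c "
from h import *
s=sense();print(s['position'],s['time'],s['wrist_force']);snap('side','s16.png');snap('scene','c16.png')
im=cv2.imread('pics/s16.png');cv2.imwrite('pics/s16z.png',cv2.resize(im[150:330,190:390],None,fx=3.3,fy=3.3,interpolation=2))
im=cv2.imread('pics/c16.png');cv2.imwrite('pics/c16z.png',cv2.resize(im[100:230,130:400],None,fx=2.9,fy=2.9,interpolation=2))
"
```

```text
[ 0.50228671 -0.02346347  0.2298714 ] 27.8167 [ 0.37541768 -0.24296491  0.4474471 ]
```

View pics/s16z.png

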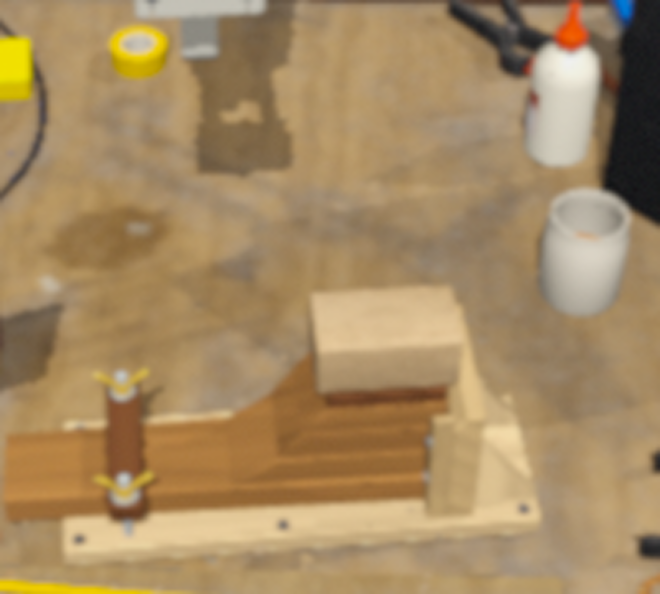

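View pics/c16z.png

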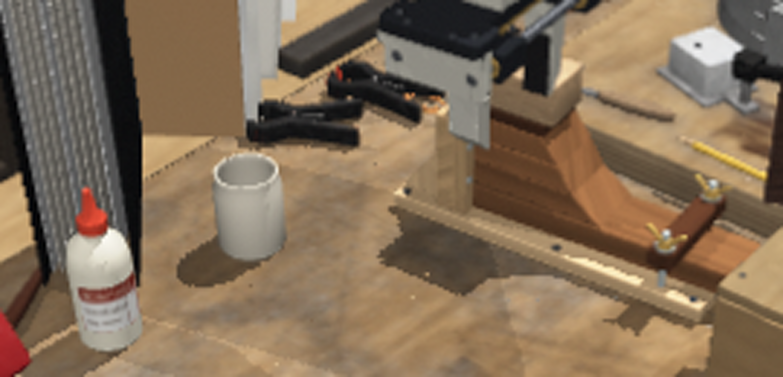

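```bash
python3 -c "
import cv2
im=cv2.imread('pics/s16.png');cv2.imwrite('pics/s16y.png',cv2.resize(im[230:300,275:340],None,fx=8.5,fy=8.5,interpolation=2))"
```

```text
(no output)
```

View pics/s16y.png

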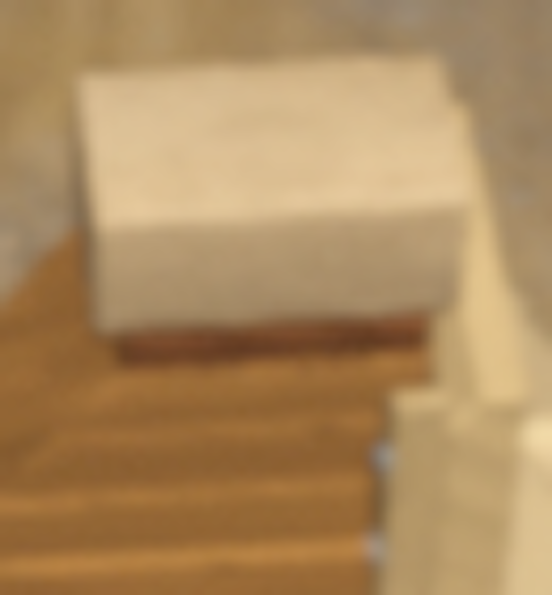

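```bash
python3 -c "
from h import *
import pickle
c=calibration('wrist');snap('wrist','w17.png');pickle.dump(c,open('w17.pkl','wb'))
im=cv2.imread('pics/w17.png');cv2.imwrite('pics/w17z.png',cv2.resize(im[50:200,350:520],None,fx=4,fy=4,interpolation=2))
"
```

```text
(no output)
```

View pics/w17z.png

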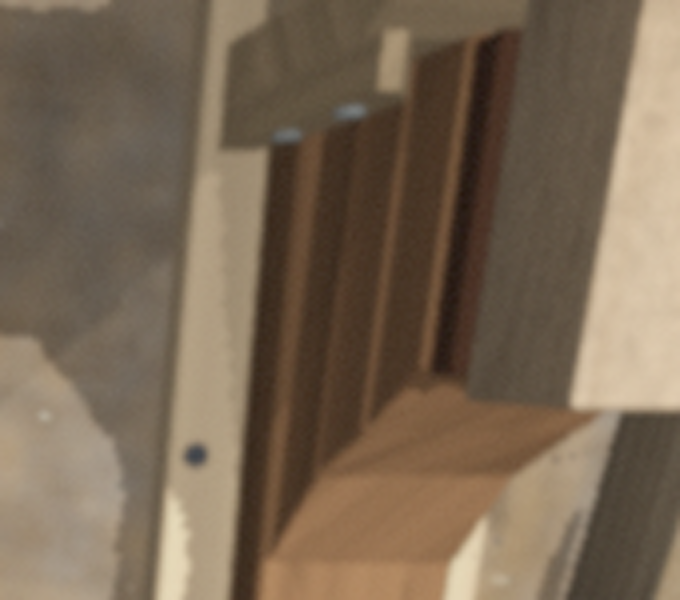

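```bash
python3 -c "
from m import *
c=pickle.load(open('w17.pkl','rb'))
print('====')
ax=np.array([.9938,.1115]);ay=np.array([-.1115,.9938]);s0=np.array([.6577,-.1988])
for n,xy,z in [('caul low corner',(470,397),.113),('caul top corner',(572,405),.149),('cap low',(441,376),.103),('cap low2',(447,380),.103),('cap butt low',(497,35),.103),('short slope edge',(423,372),.103)]:
    P=g(c,[xy],4,(350,50),z)[0];print(n,P,(P-s0)@ax,(P-s0)@ay)
"|sed -n '/===/,$p'
```

```text
====
caul low corner [ 0.5778 -0.1851] -0.07790814481572482 0.022545021605053638
caul top corner [ 0.5776 -0.1836] -0.07790213232584543 0.024084836039429063
cap low [ 0.582  -0.1831] -0.07349694939280943 0.024031395016222486
cap low2 [ 0.5812 -0.1848] -0.07441755593382708 0.022471088086798006
cap butt low [ 0.6546 -0.176 ] -0.0005192867672895343 0.022981628967545145
short slope edge [ 0.5824 -0.1786] -0.07257532006728067 0.028420175187886528
```

```bash
python3 -c "
from h import *
s=sense();print(s['time'],s['wrist_force'],abs(s['qvel']).max());print(finish_job())"
```

```text
27.9667 [-0.18134967 -0.67914733 -0.18896488] 0.007253771237014889
the job is handed in; nothing more can be done
None
```

I built the heel stack in the jig in the order asked: long, middle and short block, then the heel cap, then the maple caul. It was handed in at about 28 s with everything released and the arm clear. `finish_job()` reported no verdict.

- **Blocks:** I pushed each one gently against the stop until the wrist force rose to about 4–6 N. All three are between the cheeks with their slopes facing away from the stop. The measured heights matched flat seating.
- **Cap:** I placed it by measurement, because its end sits beside the stop's bevelled edge and cannot be felt against it. The final picture puts its end about 0.5–1.5 mm from the stop face.
- **Caul:** It is flat on the cap. The commanded position says it is centred to within 0.5 mm, but two picture checks put it 1–2 mm towards the stop. I left that as it was, since it is about the limit of what the cameras can measure.
- **Bystanders:** The glue bottle and shellac pot were still standing where they started in the last pictures.
- **Forces:** The highest wrist force I read was about 11 N, while gripping the short block.

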